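# Charge the cold bath and fit its probe

### The arm

A 7-joint arm with a two-finger parallel gripper is mounted at the origin on the work surface. World frame = base frame: x ahead of the robot, y to its left, z up, the work surface at z = 0. Lengths are in mm, angles in rad, forces in N, time in s.
With the tool pointing down it reaches from about 350 to 900 mm from the base axis. Payload 8.1 kg.
Tool frame: the origin (TCP) lies on the centre line of the jaws, within the pads' length; the fingertips stand 19 mm ahead of it and the grasp point (between the pads) is the TCP (ctrl.tcp_to_tips is the distance from the TCP to the fingertips, in mm); z points along the fingers, y is the line along which they close (so a half turn about z gives the same grasp; the last joint's range is limited). The gripper opens to 92 mm and grips with 3 to 60 N. Pads are 19 mm wide; open, the fingers measure 130 mm over their backs; the gripper's body (75 mm by 190 mm) begins 47 mm behind the grasp point.
Start: joints at [1.062, 0.434, 0.025, 1.573, -0.012, 1.134, -0.075], TCP at [246.7, -574.265, 245.742] pointing down, gripper open.
Joint ranges: [-2.62, 2.62], [-0.44, 2.09], [-1.27, 1.32], [0.08, 2.57], [-1.32, 4.46], [0.12, 2], [-2.74, 2.74]. Speed limits (rad/s): [2.22, 2.22, 3.01, 3.01, 3.14, 3.14, 3.14].

### API

Orientations are given as a 3x3 rotation matrix whose columns are the frame's x, y, z axes.
In Python, from rig import ctrl gives the robot as it stands.
- The arm moves only by the tool drive_tool, never from a script. Its argument "moves" is a list of rows, each a list of 5 numbers: the finger opening in mm, from 0 to 91.8, then the shift along the world's x, y, z in mm, then the turn about the world's z in rad. In form: [[hand, x, y, z, twist], ...]. A call has 1 to 12 rows; each row is the pose to reach, as a shift and turn from the pose commanded when the call began; what a row does not reach only later rows make up. A row lasts 1/12 s, in which the tool goes at most 41.7 mm and 7.16 degrees, less where a joint would pass 70% of its speed; a pose out of reach is approached as far as the arm can. A call with a gripper value outside its range is refused whole. The fingers move at their own pace and stop on an object; "newtons" is the grip in N (left out, the last holds). Time passes only in rows, so rows that repeat a pose let the fingers close. It gives the time, the measured TCP pose, the force, the opening and the grip force at its end, in the units of the state.
- ctrl.sense(): the state, without advancing time (a new reading comes with each control period).
- ctrl.read_camera(name): name is "scene" or "top" or "wrist"; returns a dict with "image" (420x560x3 uint8, red, green, blue), "fov_y" (degrees; the focal length in pixels is half the picture's height over the tangent of half this angle, whatever the lens; pixels are square), "cx", "cy" (the principal point, pixels), "k1" (the pictures are not rectified: a ray, as slopes to the right and down, at radius r is drawn at 1 + k1 r^2 times it, then the intrinsics apply), "T" (4x4, takes a point from camera to world coordinates); the wrist camera has in their place "hand_eye" (4x4, takes a point from camera to tool coordinates, whose origin is the TCP and whose axes are the flange's). Camera axes: x right, y down, z forward; pixel columns grow to the right and rows downward; lengths in mm; the calibration is good to about 2 mm. A picture is of the moment at which its call begins: read the wrist's pose just before it. There is no depth.
- ctrl.sign_off(): hands the job in; it is judged then, once.
The state is a dict: "time_s": time; "q": joint angles; "qd": joint speeds; "joint_torque": joint torques, N m; "tool_pos": TCP position; "tcp_rot": TCP orientation; "contact_force": force on the tool from outside, world axes, zero at the start; "torque": the same for the moment, N m; "finger_gap": finger opening in mm; "gripper_force": force on a finger pad.
Only numpy, scipy, OpenCV 4.12 (cv2) and the standard library are available. Lean on these libraries where they do the work, as an engineer would, in place of code of your own. Each camera call takes 0.05 s, during which the arm holds its last target. There are 200 camera calls.

### The job

Get the microscope's cold bath ready: with the scoop, take at least three of the steel balls out of the white tray and tip them into the round steel cup, without touching the balls with the gripper or spilling any (the others stay in the tray). Then set the scoop down flat in the middle of its plate again, and only after that take the thermometer probe out of its stand and push it all the way down into the narrow glass vial on the side of the cup, leaving it there upright. Do not disturb the other things on the bench.

Things in the scene. Friction and masses are not known exactly. Their poses are not given: they have to be found in the camera images.
- scoop: square steel pan open in front and on top, outside 84 x 72 wide, floor 2 thick, bevelled sharp at the front, side and rear walls 30 high, 67 clear inside. Origin: centre of the pan's underside; x to the open front edge (x=42), z up when level. Black handle, 16 wide (y) x 22 x 84 long, starts at (-41,0,26) on the rear wall and leans BACK 30 degrees from vertical, along (-0.5,0,0.866). 0.16 kg
- scoop_grip (a point): point on the scoop's handle axis 50 up from its foot, at (-66, 0, 69) of the scoop; the free handle ends 34 further up
- plate: flat aluminium plate, 170 (x) x 120 (y) x 4 thick, fixed to the bench, where the scoop lives. Origin: centre of its underside; its top is at z = 4
- tray: white tray fixed to the bench, holding six balls. Flat floor 180 (x) x 120 (y) inside, its top 8 above the bench; both ends (x=-90 and +90) are walls flared outward, rising at 50 degrees to 31 above the bench; the long sides are upright walls 4 thick, 31 high. Origin: centre of its underside. The balls start in the half x>0; the half x<0 is empty
- ball0: a bare steel cooling ball, diameter 20, 33 g; origin: its centre. All six are alike
- ball1: a bare steel cooling ball, diameter 20, 33 g; origin: its centre. All six are alike
- ball2: a bare steel cooling ball, diameter 20, 33 g; origin: its centre. All six are alike
- ball3: a bare steel cooling ball, diameter 20, 33 g; origin: its centre. All six are alike
- ball4: a bare steel cooling ball, diameter 20, 33 g; origin: its centre. All six are alike
- ball5: a bare steel cooling ball, diameter 20, 33 g; origin: its centre. All six are alike
- bath: cold bath: round open steel cup fixed to the bench, outside diameter 120, inside 110, rim 75 above the bench, inner floor 10 above it. Origin: centre of its underside. A narrow glass vial is clipped upright to its outside, at x = +78
- bath_middle (a point): point on the cup's axis, 35 above the bench, inside the cup
- vial_mouth (a point): centre of the mouth of the narrow glass vial (outside diameter 19, hole 13) on the side of the cup; 85 above the bench
- vial_floor (a point): centre of the bottom of the vial's hole, 65 below its mouth
- stand: plain grey block 55 x 55 x 60 high, fixed to the bench, with one hole of diameter 10, 50 deep, from the top; the probe stands in it. Origin: centre of its underside
- probe: thermometer probe: steel rod of diameter 8 with a round tip and a black round head (diameter 16, from 95 to 130 above the tip); 130 long in all, 40 g. Origin: its tip; z along the rod to the head. It starts upright in the stand
- probe_tip (a point): tip of the probe (its origin)
- mouse: bystander: black computer mouse, 105 x 62 x 31 high; origin: centre of its underside
- slidebox: bystander: small box of slides, 90 x 42 x 32 high; origin: centre of its underside
- driver: bystander: screwdriver lying on the bench, 150 long
- objective: bystander: brass microscope objective standing on the bench, diameter 34, 47 high; origin: centre of its underside
- jar: bystander: closed glass jar, diameter 52, 75 high; origin: centre of its underside
- beaker: bystander: small open glass, diameter 60, 75 high; origin: centre of its underside
Things that resemble listed ones, but are neither listed nor needed, are in the scene too. Leave any orange look-alike of the scoop alone.

How it is judged:
By the outcome, as a careful person would: the job done as asked, in the order asked, and still so for the second after the job is handed in, with the robot touching nothing.
It also fails if it takes over 72 s, if anything falls off the work surface, if the arm or the gripper's body presses on something with over 40 N, if the wrist force passes 120 N, or if a joint passes its speed limit or range.

## Working session

There is one attempt and no reset: what is moved stays moved. The work goes in short steps, Python scripts to look and compute and a tool call to move; the robot and the scene stay as the last step left them, time stands still between calls to the robot, and variables do not carry over. Pictures are saved under pics/ and viewed, at most 10 in all, crops included, and the job is handed in when it is done.

Besides the shell and the picture viewer there is one more tool, called after ">>>" as name([rows], argument=value, ...), one row to a line, values as JSON. drive_tool: Moves the arm, as the interface text tells. Its arguments: {"type":"object","properties":{"moves":{"type":"array","items":{"type":"array","items":{"type":"number"}}},"newtons":{"type":"number"}},"required":["moves"]}

```bash
ls; mkdir -p pics; cat > h.py <<'E'
import numpy as np, cv2
from rig import ctrl
def snap(n,f):
    s=ctrl.sense(); c=ctrl.read_camera(n); c['image']=np.array(c['image'])
    if 'T' not in c:
        W=np.eye(4); W[:3,:3]=s['tcp_rot']; W[:3,3]=s['tool_pos']; c['T']=W@np.array(c['hand_eye'])
    c['T']=np.array(c['T'])
    cv2.imwrite(f'pics/{f}.png',c['image'][:,:,::-1]); np.save(f'pics/{f}.npy',c,allow_pickle=True); return c
def load(f): return np.load(f'pics/{f}.npy',allow_pickle=True).item()
def K(c):
    h,w=c['image'].shape[:2]; f=h/2/np.tan(np.radians(c['fov_y'])/2)
    return np.array([[f,0,c['cx']],[0,f,c['cy']],[0,0,1.]]),np.array([c['k1'],0,0,0,0.])
def onz(c,px,z):
    "pixels -> world points on plane(s) z"
    k,d=K(c); p=cv2.undistortPoints(np.array(px,float).reshape(-1,1,2),k,d).reshape(-1,2)
    D=np.c_[p,np.ones(len(p))]@c['T'][:3,:3].T; o=c['T'][:3,3]
    return o+D*((np.asarray(z,float)-o[2])/D[:,2])[:,None]
def proj(c,P):
    k,d=K(c); V=np.linalg.inv(c['T']); return cv2.projectPoints(np.array(P,float).reshape(-1,1,3),cv2.Rodrigues(V[:3,:3])[0],V[:3,3],k,d)[0].reshape(-1,2)
E
python3 - <<'E'
from h import *
a=snap('top','top0');b=snap('scene','scene0')
for c in(a,b): print(c['fov_y'],c['cx'],c['cy'],c['k1'],c['T'].round(2).tolist())
im=np.hstack([a['image'],b['image']])
cv2.imwrite('pics/top0x.png',cv2.resize(a['image'][:,:,::-1],(784,588),interpolation=cv2.INTER_CUBIC))
s=ctrl.sense();print(s['finger_gap'],s['tcp_rot'])
E
```

```text
pics
44.464792852381414 276.92676069468575 216.31569929762867 -0.03654027520226568 [[-0.01, -1.0, 0.08, 403.39], [-1.0, 0.0, -0.02, -1.59], [0.02, -0.08, -1.0, 1428.68], [0.0, 0.0, 0.0, 1.0]]
56.173368751974316 289.24932288643197 212.77939385761562 -0.006895496772437005 [[-0.55, 0.48, -0.68, 1123.28], [0.83, 0.31, -0.46, 393.93], [-0.01, -0.82, -0.58, 619.17], [0.0, 0.0, 0.0, 1.0]]
91.53086053095979 [[ 9.18817750e-01  3.94681555e-01 -6.42221804e-04]
 [ 3.94682061e-01 -9.18816961e-01  1.20936923e-03]
 [-1.12768559e-04 -1.36466334e-03 -9.99999062e-01]]
```

View pics/top0x.png

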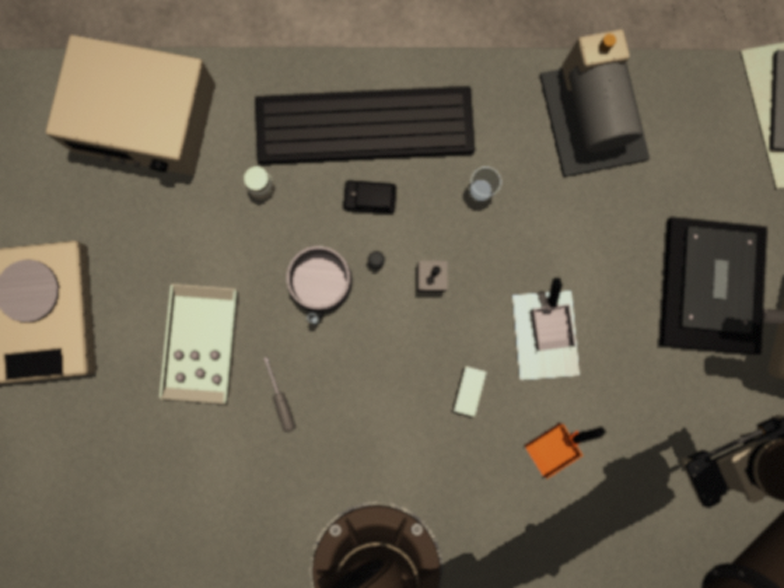

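View pics/scene0.png

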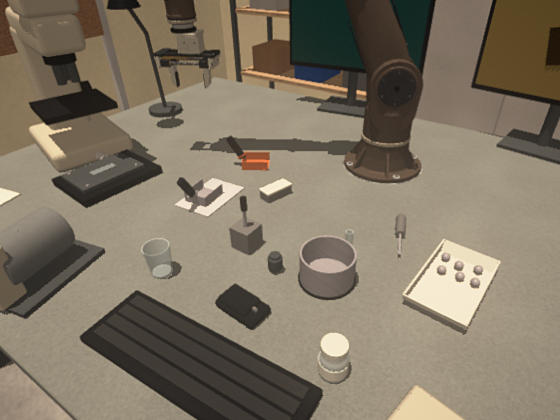

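Scoop candidates: steel pan on the white plate (top picture px 552,325; scene 205,192) vs the orange look-alike (555,450; scene 255,160). I choose the steel one. Probe: the black head in the grey block (432,272), not the objective (375,260). The tray is at (200,345), with its balls at the robot end, and the cup at (319,280) with the vial at (313,320).

```bash
python3 - <<'E'
from h import *
c=load('top0')
P=dict(plateUL=(513,295,4),plateUR=(573,291,4),plateLR=(579,378,4),plateLL=(520,380,4),panc=(552,328,2),hand=(557,285,90),cup=(319,278,75),vial=(313,320,85),stand=(432,276,60),head=(434,270,140),trayUL=(171,286,31),trayUR=(237,290,31),trayLR=(227,402,31),trayLL=(161,399,31))
for k,(u,v,z) in P.items(): print(k,onz(c,[(u/1.4,v/1.4)],[z])[0].round(0)[:2])
w=ctrl.read_camera('wrist');print(w['fov_y'],np.array(w['hand_eye']).round(3).tolist())
s=c['image']
a=cv2.resize(s[195:275,355:425,::-1],None,fx=5.5,fy=5.5,interpolation=cv2.INTER_CUBIC)
b=cv2.resize(load('scene0')['image'][165:225,165:255,::-1],(400,440),interpolation=cv2.INTER_CUBIC)
cv2.imwrite('pics/crop1.png',np.hstack([a,b]))
E
```

```text
plateUL [ 532. -279.]
plateUR [ 540. -400.]
plateLR [ 366. -408.]
plateLL [ 363. -290.]
panc [ 466. -357.]
hand [ 543. -346.]
cup [559. 102.]
vial [479. 113.]
stand [ 564. -113.]
head [ 566. -110.]
trayUL [550. 394.]
trayUR [541. 265.]
trayLR [325. 282.]
trayLL [331. 410.]
65.41014686125084 [[0.0, -0.961, -0.277, 74.775], [1.0, -0.0, 0.001, 1.472], [-0.001, -0.277, 0.961, -138.562], [0.0, 0.0, 0.0, 1.0]]
```

View pics/crop1.png

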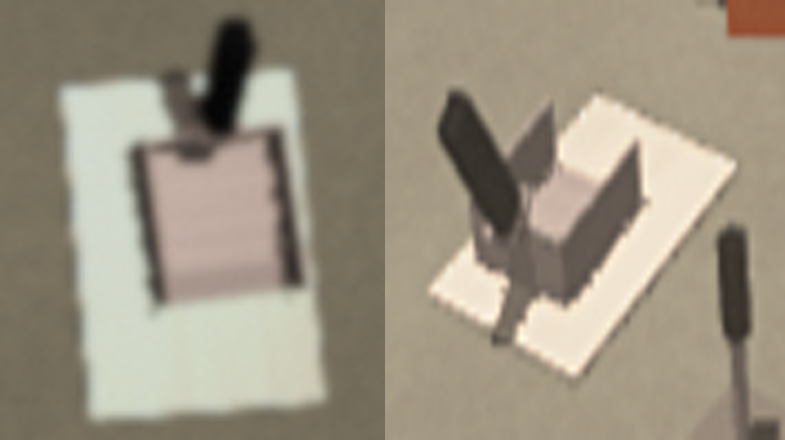

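The crop confirms a bare steel pan with a black handle on the white plate: pan at crop (215,220), handle (230,75), open front pointing down in the crop (world −x). It sits off-centre on the plate. I'll move above it for a wrist view.

>>> drive_tool([
  [91,233,224,54,-0.29],
  [91,233,224,54,-0.29],
  [91,233,224,54,-0.29],
  [91,233,224,54,-0.29],
  [91,233,224,54,-0.29],
  [91,233,224,54,-0.29],
  [91,233,224,54,-0.29],
  [91,233,224,54,-0.29],
  [91,233,224,54,-0.29],
  [91,233,224,54,-0.29],
  [91,233,224,54,-0.29],
])

```text
time_s: 1.07
tool_pos: [479.2, -350.5, 299.4]
tcp_rot: [[0.993, 0.116, -0.001], [0.116, -0.993, -0.0], [-0.001, 0.0, -1.0]]
contact_force: [-0.1, -0.6, -1.0]
finger_gap: 91.2
gripper_force: 0.0
```

```bash
python3 - <<'E'
from h import *
c=snap('wrist','w1'); s=ctrl.sense(); print(s['tool_pos'],s['time_s'],s['tcp_rot'])
cv2.imwrite('pics/w1x.png',cv2.resize(c['image'][:,:,::-1],(784,588),interpolation=cv2.INTER_CUBIC))
E
```

```text
[ 478.63410437 -351.23968747  299.34732034] 1.1167 [[ 9.93484383e-01  1.13962242e-01 -1.17777123e-03]
 [ 1.13961954e-01 -9.93485067e-01 -3.09333192e-04]
 [-1.20535044e-03  1.73096585e-04 -9.99999259e-01]]
```

View pics/w1x.png

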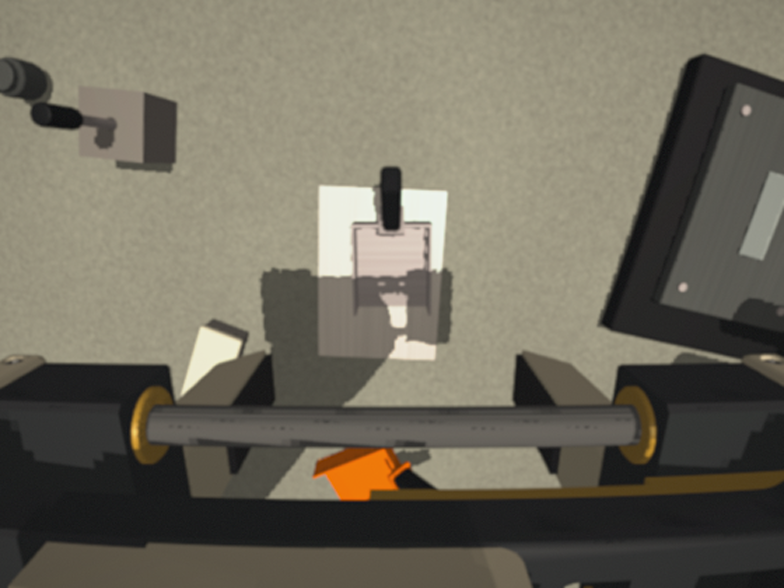

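```bash
python3 - <<'E'
from h import *
c=load('w1')
P=dict(pUL=(319,185,4),pUR=(447,191,4),pLR=(435,360,4),pLL=(319,357,4),rearL=(352,223,34),rearR=(431,223,34),frL=(354,307,4),frR=(430,307,4),hfoot=(391,228,30),htop=(391,170,103),s1=(80,87,60),s2=(148,93,60),s3=(143,163,60),s4=(80,156,60),hd=(42,114,140),rod=(110,124,60))
for k,(u,v,z) in P.items(): print(k,onz(c,[(u/1.4,v/1.4)],[z])[0].round(1)[:2])
E
```

```text
pUL [ 534.4 -276.9]
pUR [ 542.6 -395.1]
pLR [ 374.2 -407.7]
pLL [ 363.7 -289.3]
rearL [ 506.6 -312.8]
rearR [ 514.6 -381.5]
frL [ 421.1 -320.1]
frR [ 429.8 -394.8]
hfoot [ 505.7 -347.3]
htop [ 555.  -341.8]
s1 [594.5 -88.1]
s2 [ 594. -145.]
s3 [ 539.7 -140.8]
s4 [540.7 -86.6]
hd [ 567.9 -115.3]
rod [ 567.9 -113.2]
```

The wrist view shows the handle at (391,168–230), aligned with the tool, and the plate corners, so scoop and plate poses are now known to a few mm. Grasping the handle.

>>> drive_tool([
  [60,54,6,-60,0],
  [60,54,6,-60,0],
  [60,54,6,-100,0],
  [50,54,6,-140,0],
  [40,54,6,-180,0],
  [40,54,6,-210,0],
  [40,54,6,-226,0],
  [40,54,6,-226,0],
  [40,54,6,-226,0],
], newtons=50)

```text
time_s: 1.87
tool_pos: [532.2, -345.4, 73.2]
tcp_rot: [[0.994, 0.113, -0.002], [0.113, -0.994, 0.0], [-0.002, -0.001, -1.0]]
contact_force: [0.8, 0.0, 0.8]
finger_gap: 40.7
gripper_force: 0.0
```

>>> drive_tool([
  [0,0,0,0,0],
  [0,0,0,0,0],
  [0,0,0,0,0],
  [0,0,0,0,0],
  [0,0,0,0,0],
  [0,0,0,0,0],
], newtons=50)

```text
time_s: 2.37
tool_pos: [534.4, -344.4, 74.9]
tcp_rot: [[0.993, 0.116, 0.002], [0.116, -0.993, -0.001], [0.001, 0.001, -1.0]]
contact_force: [-0.4, 0.9, 6.3]
finger_gap: 15.6
gripper_force: 49.8
```

>>> drive_tool([
  [0,0,0,15,0],
  [0,0,0,40,0],
  [0,0,0,75,0],
  [0,0,15,110,0],
  [0,0,35,145,0],
  [0,0,65,170,0],
  [0,0,100,190,-0.04],
  [0,0,140,200,-0.08],
  [0,0,180,206,-0.12],
  [0,0,220,206,-0.16],
  [0,0,260,206,-0.19],
  [0,0,300,206,-0.19],
])

```text
time_s: 3.37
tool_pos: [533.1, -42.4, 280.2]
tcp_rot: [[0.997, -0.076, 0.001], [-0.076, -0.997, -0.0], [0.001, 0.0, -1.0]]
contact_force: [0.9, -0.0, -2.2]
finger_gap: 15.7
gripper_force: 49.8
```

>>> drive_tool([
  [0,0,40,0,0],
  [0,-10,80,0,0],
  [0,-20,120,0,0],
  [0,-30,160,0,0],
  [0,-40,200,0,0],
  [0,-50,240,0,0],
  [0,-60,280,0,0],
  [0,-70,315,0,0],
  [0,-80,345,0,0],
  [0,-90,368,0,0],
  [0,-94,381,0,0],
  [0,-94,381,0,0],
])

```text
time_s: 4.37
tool_pos: [437.3, 340.5, 279.7]
tcp_rot: [[0.998, -0.068, -0.001], [-0.068, -0.998, 0.002], [-0.001, -0.002, -1.0]]
contact_force: [-0.8, 0.6, -1.0]
finger_gap: 16.0
gripper_force: 49.8
```

```bash
python3 - <<'E'
from h import *
c=snap('wrist','w2'); s=ctrl.sense(); print(s['tool_pos'],s['time_s'],s['tcp_rot'][:2])
b=snap('scene','s2')
x=np.hstack([cv2.resize(c['image'],(480,360)),cv2.resize(b['image'][60:340,300:560],(320,345))[:360] if 0 else np.pad(cv2.resize(b['image'][60:340,310:560],(320,358)),((0,2),(0,0),(0,0)))])
cv2.imwrite('pics/w2x.png',np.ascontiguousarray(x[:,:,::-1]))
E
```

```text
[438.51368352 338.28207125 279.63229956] 4.4167 [[ 9.97499968e-01 -7.06655818e-02 -4.34288002e-04]
 [-7.06654992e-02 -9.97500048e-01  2.02675104e-04]]
```

View pics/w2x.png

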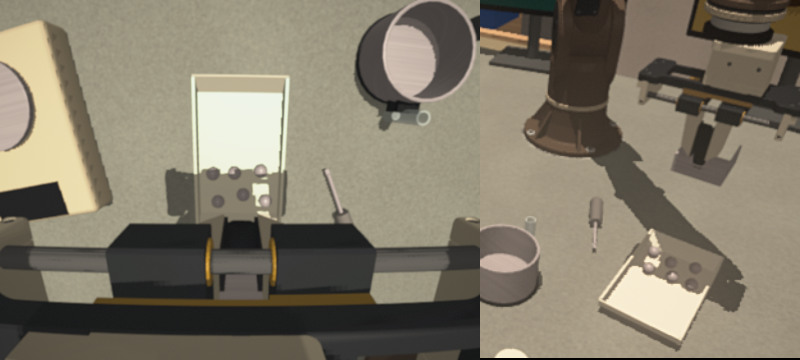

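```bash
python3 - <<'E'
from h import *
c=load('w2'); f=560/480
# refine ball centres by local view at higher res: dark blobs
im=cv2.cvtColor(c['image'],cv2.COLOR_RGB2GRAY)
for (u,v) in [(212,173),(234,173),(260,171),(218,201),(243,194),(265,200)]:
    print('ball',onz(c,[(u*f,v*f)],[18])[0].round(1)[:2])
for n,u,v,z in [('farL',193,76,31),('farR',288,77,31),('flL',197,93,8),('flR',283,93,8),('vial',424,118,85),('sideL',196,168,31),('sideR',284,168,31)]:
    print(n,onz(c,[(u*f,v*f)],[z])[0].round(1)[:2])
# scoop expected in scene view: level pose check overlay
b=load('scene0'); b2=load('s2'); s=ctrl.sense()
a=np.arctan2(s['tcp_rot'][1][0],s['tcp_rot'][0][0]); R=np.array([[-np.cos(a),np.sin(a),0],[-np.sin(a),-np.cos(a),0],[0,0,1]])
g=np.array([-66,0,69.]); t=np.array(s['tool_pos'])
out=b2['image'].copy()
for deg,col in((0,(255,0,0)),(12,(0,255,0))):
    w=np.radians(deg); T=np.array([[np.cos(w),0,np.sin(w)],[0,1,0],[-np.sin(w),0,np.cos(w)]])
    P=np.array([[42,-36,0],[42,36,0],[-42,36,0],[-42,-36,0],[-42,-36,30],[-42,36,30],[-42,36,0]],float)
    q=proj(b2,(P-g)@T.T@R.T+t)
    cv2.polylines(out,[q.round().astype(int)],False,col,1)
o=out[110:250,420:520]
w=c['image'][80:280,200:350]
cv2.imwrite('pics/chk.png',np.hstack([cv2.resize(o,(400,560),interpolation=cv2.INTER_CUBIC),np.pad(cv2.resize(w,(400,533),interpolation=cv2.INTER_CUBIC),((0,27),(0,0),(0,0)))])[:,:,::-1])
E
```

```text
ball [419.1 382.9]
ball [416.9 350.6]
ball [417.3 312.4]
ball [375.2 378. ]
ball [383.7 339.6]
ball [372.  307.1]
farL [554. 394.]
farR [544.2 270. ]
flL [533.3 394.3]
flR [525.1 273.9]
vial [485.6 115.7]
sideL [431.  403.2]
sideR [422.5 279. ]
```

View pics/chk.png

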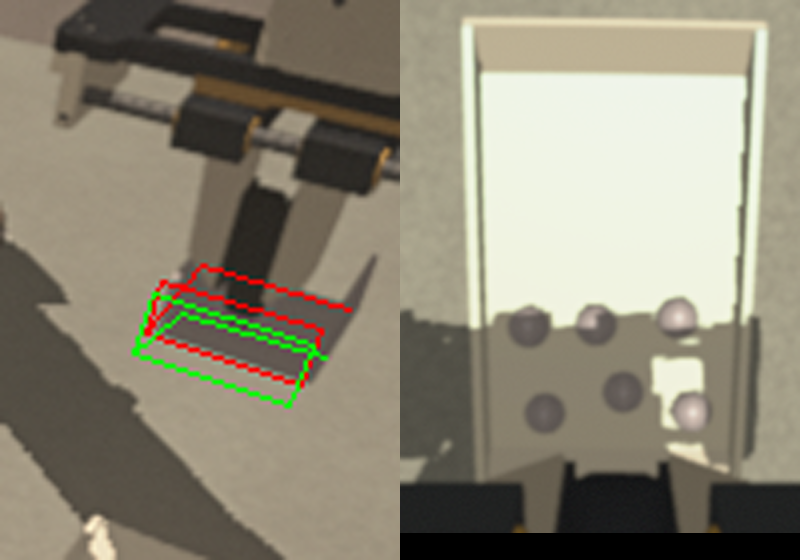

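The overlay matches, so the scoop is held level. Six balls sit in two rows, and a lane 18 mm right of the tray centre line should take four of them. Entering the empty half now.

>>> drive_tool([
  [0,36,-7,-20,0],
  [0,72,-15,-45,0],
  [0,107,-22,-75,0],
  [0,107,-22,-105,0],
  [0,107,-22,-135,0],
  [0,107,-22,-160,0],
  [0,107,-22,-180,0],
  [0,107,-22,-190,0],
  [0,107,-22,-196,0],
  [0,107,-22,-199,0],
  [0,107,-22,-202,0],
  [0,107,-22,-202,0],
], newtons=45)

```text
time_s: 5.47
tool_pos: [547.8, 315.0, 79.1]
tcp_rot: [[0.997, -0.075, 0.002], [-0.075, -0.997, 0.001], [0.002, -0.001, -1.0]]
contact_force: [-0.1, 0.5, -1.2]
finger_gap: 15.6
gripper_force: 45.0
```

```bash
python3 - <<'E'
from h import *
b=snap('scene','s3'); c=snap('wrist','w3');s=ctrl.sense(); print(s['tool_pos'],s['time_s'],s['contact_force'],s['tcp_rot'][:2])
o=cv2.resize(b['image'][200:340,380:520],(560,560),interpolation=cv2.INTER_CUBIC)
cv2.imwrite('pics/chk3.png',o[:,:,::-1])
E
```

```text
[547.40551164 315.12786319  78.99763382] 5.5667 [-0.17889967 -0.2545592  -1.61525887] [[ 0.99723491 -0.07429177  0.00180972]
 [-0.07429374 -0.99723585  0.00104686]]
```

View pics/chk3.png

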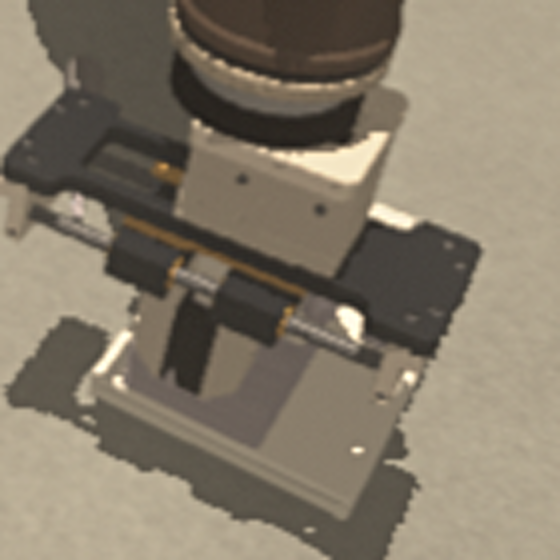

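>>> drive_tool([
  [0,0,0,-1,0],
  [0,0,0,-2,0],
  [0,0,0,-2,0],
])

```text
time_s: 5.82
tool_pos: [548.2, 315.1, 78.6]
tcp_rot: [[0.997, -0.075, 0.003], [-0.075, -0.997, 0.001], [0.003, -0.002, -1.0]]
contact_force: [-1.5, -3.5, 15.4]
finger_gap: 15.6
gripper_force: 45.0
```

>>> drive_tool([
  [0,-2,0,0.8,0],
  [0,-8,0.6,0.8,0],
  [0,-16,1.2,0.8,0],
  [0,-24,1.8,0.8,0],
  [0,-32,2.4,0.8,0],
  [0,-40,3,0.8,0],
  [0,-48,3.5,0.8,0],
  [0,-56,4.1,0.8,0],
  [0,-64,4.7,0.8,0],
  [0,-70,5.2,0.8,0],
  [0,-76,5.6,0.8,0],
])

```text
time_s: 6.73
tool_pos: [473.2, 321.3, 78.7]
tcp_rot: [[0.997, -0.075, 0.006], [-0.075, -0.997, 0.003], [0.006, -0.003, -1.0]]
contact_force: [5.6, -1.6, 8.8]
finger_gap: 15.9
gripper_force: 45.0
```

>>> drive_tool([
  [0,-4,0.3,0,0],
  [0,-8,0.6,0,0],
  [0,-11,0.8,0,0],
  [0,-13,1,0,0],
  [0,-14,1,0,0],
  [0,-14,1,0,0],
])

```text
time_s: 7.23
tool_pos: [459.4, 322.3, 78.7]
tcp_rot: [[0.997, -0.075, 0.006], [-0.075, -0.997, 0.003], [0.006, -0.003, -1.0]]
contact_force: [5.3, -0.6, 9.8]
finger_gap: 15.6
gripper_force: 45.0
```

```bash
python3 - <<'E'
from h import *
b=snap('scene','s4'); c=snap('wrist','w4');t=snap('top','t4');s=ctrl.sense(); print(s['tool_pos'],s['time_s'],s['contact_force'])
o=cv2.resize(b['image'][200:340,390:530],(400,400),interpolation=cv2.INTER_CUBIC)
t=cv2.resize(t['image'][200:290,105:195],(400,400),interpolation=cv2.INTER_CUBIC)
cv2.imwrite('pics/chk4.png',np.hstack([o,t])[:,:,::-1])
E
```

```text
[459.45091221 322.31777235  78.73292622] 7.3833 [ 5.29103681 -1.14131383 10.21310662]
```

View pics/chk4.png

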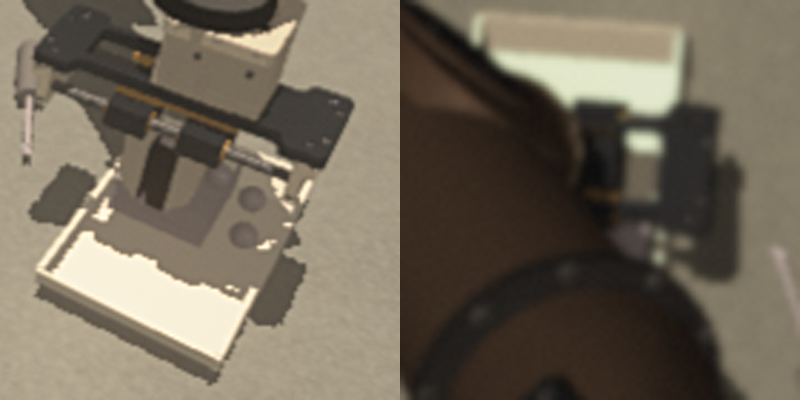

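Balls at (250,195) and (243,235) in the left crop stay outside the pan. The other four are in it or ahead of it. A few more mm to reach the end wall.

>>> drive_tool([
  [0,-1.5,0.1,0,0],
  [0,-3,0.2,0,0],
  [0,-3,0.2,0,0],
])

```text
time_s: 7.63
tool_pos: [456.6, 322.6, 78.8]
tcp_rot: [[0.997, -0.075, 0.006], [-0.075, -0.997, 0.003], [0.006, -0.003, -1.0]]
contact_force: [6.1, 0.3, 7.9]
finger_gap: 15.8
gripper_force: 45.0
```

>>> drive_tool([
  [0,-1,0,0,0],
  [0,-2,0.1,0,0],
  [0,-2,0.1,0,0],
])

```text
time_s: 7.88
tool_pos: [456.2, 322.4, 78.9]
tcp_rot: [[0.997, -0.076, 0.008], [-0.076, -0.997, 0.003], [0.008, -0.004, -1.0]]
contact_force: [10.7, -1.8, 6.8]
finger_gap: 15.8
gripper_force: 45.0
```

>>> drive_tool([
  [0,1,0,-1.5,0],
  [0,2,-0.1,-3,0],
  [0,3,-0.2,-4.5,0],
  [0,3.5,-0.2,-6,0],
  [0,4,-0.3,-7,0],
  [0,4,-0.3,-7,0],
], newtons=25)

```text
time_s: 8.38
tool_pos: [461.0, 322.2, 73.5]
tcp_rot: [[0.997, -0.076, 0.01], [-0.076, -0.997, 0.004], [0.009, -0.005, -1.0]]
contact_force: [6.8, -4.9, 25.0]
finger_gap: 16.3
gripper_force: 25.0
```

>>> drive_tool([
  [0,1.5,-0.1,-1,0],
  [0,3,-0.2,-2.5,0],
  [0,4,-0.3,-3.5,0],
  [0,5,-0.4,-4.5,0],
  [0,5,-0.4,-4.5,0],
], newtons=20)

```text
time_s: 8.8
tool_pos: [465.3, 321.9, 68.4]
tcp_rot: [[0.997, -0.076, 0.008], [-0.076, -0.997, 0.004], [0.008, -0.004, -1.0]]
contact_force: [7.2, -4.4, 19.6]
finger_gap: 15.9
gripper_force: 20.0
```

>>> drive_tool([
  [0,0,0,0,0],
  [0,0,0,0,0],
  [0,0,0,0,0],
  [0,0,0,2,0],
  [0,0,0,5,0],
  [0,0,0,9,0],
  [0,0,0,13,0],
  [0,0,0,17,0],
  [0,0,0,20,0],
  [0,0,0,20,0],
  [0,0,0,20,0],
], newtons=60)

```text
time_s: 9.72
tool_pos: [460.7, 321.1, 85.2]
tcp_rot: [[0.997, -0.074, 0.0], [-0.074, -0.997, 0.0], [0.0, -0.0, -1.0]]
contact_force: [0.6, 0.0, -2.1]
finger_gap: 15.7
gripper_force: 60.0
```

```bash
python3 - <<'E'
from h import *
b=snap('scene','s5'); c=snap('wrist','w5');s=ctrl.sense(); print(s['tool_pos'],s['time_s'],s['contact_force'],s['torque'])
o=cv2.resize(b['image'][200:340,390:530],(480,480),interpolation=cv2.INTER_CUBIC)
w=cv2.resize(c['image'][180:420,180:380],(320,480),interpolation=cv2.INTER_CUBIC)
cv2.imwrite('pics/chk5.png',np.hstack([o,w])[:,:,::-1])
E
```

```text
[460.73178071 320.8786025   84.94074409] 9.8167 [ 1.08383024  0.44689243 -1.57051022] [ 0.03691962 -0.34198547  0.06351035]
```

View pics/chk5.png

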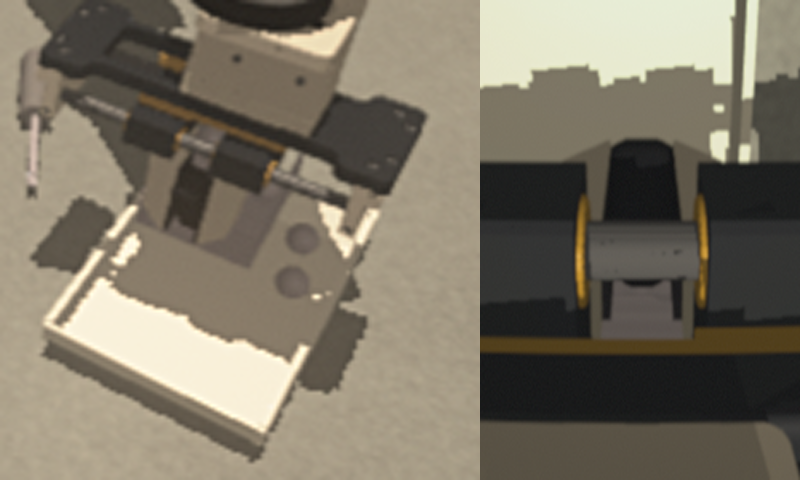

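The two left-lane balls are visible in the tray at (303,237) and (292,282). The pan interior is hidden. I'll lift and check the tray end from above numerically.

>>> drive_tool([
  [0,0,0,8,0],
  [0,0,0,22,0],
  [0,0,0,40,0],
  [0,0,0,60,0],
  [0,-4,0,85,0],
  [0,-9,3,110,0],
  [0,-15,6,135,0],
  [0,-21,10,158,0],
  [0,-25,13,176,0],
  [0,-28,15,185,0],
  [0,-28,15,185,0],
])

```text
time_s: 10.73
tool_pos: [432.5, 337.2, 272.3]
tcp_rot: [[0.997, -0.073, 0.002], [-0.073, -0.997, 0.003], [0.002, -0.003, -1.0]]
contact_force: [-0.1, -0.3, -2.5]
finger_gap: 15.6
gripper_force: 60.0
```

```bash
cat > balls.py <<'E'
from h import *
def count(c,draw=None):
    g=cv2.cvtColor(c['image'],cv2.COLOR_RGB2GRAY); g=cv2.resize(g,None,fx=2,fy=2,interpolation=cv2.INTER_CUBIC)
    k=K(c)[0]; ctr=proj(c,[[439.5,340.3,18],[459.5,340.3,18]]); r=np.linalg.norm(ctr[1]-ctr[0])
    h=cv2.HoughCircles(cv2.medianBlur(g,3),cv2.HOUGH_GRADIENT,1,int(1.2*r),param1=60,param2=11,minRadius=int(.75*r),maxRadius=int(1.3*r))
    u=np.array([.9973,-.0733]);v=np.array([.0733,.9973]);o=[]
    for x,y,q in (h[0] if h is not None else []):
        p=onz(c,[(x/2,y/2)],[18])[0][:2]-[439.5,340.3]
        if abs(p@u)<100 and abs(p@v)<58: o.append((round(p@u),round(p@v),round(q/2/r*2,2)))
    return o
E
python3 - <<'E'
from balls import *
F=[];
for i in range(6): 
    c=ctrl.read_camera('top'); F.append(np.r_[ctrl.sense()['contact_force'],ctrl.sense()['torque'][:2]])
print(np.mean(F,0),np.std(F,0))
w=snap('wrist','w6');b=snap('scene','s6');s=ctrl.sense();print(s['tool_pos'],s['time_s'])
print('ref w2',count(load('w2')));print('w6',count(w));print('scene0',count(load('scene0')));print('s6',count(b))
E
```

```text
[-0.28607858 -0.49451603 -3.02749969  0.02328318 -0.10338292] [0.3732421  0.27045795 0.47739099 0.04446927 0.03211857]
[432.64564642 335.48121802 269.0973817 ] 11.1333
ref w2 [(-67, 33, np.float64(0.89)), (-66, -38, np.float64(0.98)), (-20, -30, np.float64(0.99)), (-23, 8, np.float64(0.98)), (-57, -5, np.float64(0.94)), (-24, 40, np.float64(0.96))]
w6 [(-24, 40, np.float64(0.95)), (6, -44, np.float64(0.97)), (6, -18, np.float64(1.0)), (-68, 34, np.float64(0.92))]
scene0 [(-74, 39, np.float64(1.17)), (-66, 0, np.float64(1.17)), (-25, -27, np.float64(1.17)), (-33, 11, np.float64(1.17)), (-32, 45, np.float64(1.17)), (-77, -35, np.float64(0.73))]
s6 [(-32, 43, np.float64(1.17)), (-20, 44, np.float64(1.17)), (-2, -42, np.float64(1.17)), (-70, 35, np.float64(1.17)), (-3, -15, np.float64(0.79))]
```

```bash
cat > tilt.py <<'E'
from h import *
def tiltpx(c):
    "row of the handle's upper end in the wrist picture (dark from above)"
    g=cv2.cvtColor(c['image'],cv2.COLOR_RGB2GRAY)[:, 276:290].mean(1)
    return g
def pred(c,deg):
    H=np.array(c['hand_eye']); w=np.radians(deg) # deg>0 front up
    # tool frame: x back (= -scoop x), y, z down
    out=[]
    for p in [(-83-9.5,0,99+5.5),(-83,0,99),(-83+9.5,0,99-5.5+11)]:
        d=np.array(p)-[-66,0,69]; x=d[0]*np.cos(w)-d[2]*np.sin(w); z=d[0]*np.sin(w)+d[2]*np.cos(w)
        q=np.array([-x,0,-z,1]); c2=dict(c); c2['T']=H; out.append(proj(c2,q[:3])[0].round(0))
    return out
E
python3 - <<'E'
from tilt import *
for n in('w2','w4','w5','w6'):
    g=tiltpx(load(n)); print(n,g[215:300:3].round().astype(int).tolist())
c=load('w2')
for d in(-45,-30,-15,0,10,20): print(d,pred(c,d))
# cup fit in top0
c=load('top0');g=cv2.cvtColor(c['image'],cv2.COLOR_RGB2GRAY);g=cv2.resize(g,None,fx=3,fy=3,interpolation=cv2.INTER_CUBIC)
h=cv2.HoughCircles(cv2.medianBlur(g[450:720,570:810],5),cv2.HOUGH_GRADIENT,1,200,param1=60,param2=15,minRadius=55,maxRadius=80)
for x,y,r in h[0]: print('cup',onz(c,[((x+570-1)/3,(y+450-1)/3)],[75])[0].round(1),r)
k=proj(c,[[559,102,75],[619,102,75]]);print(np.linalg.norm(k[1]-k[0])*3)
E
```

```text
w2 [130, 127, 99, 95, 96, 95, 105, 129, 128, 128, 129, 126, 123, 124, 72, 22, 24, 25, 25, 25, 26, 27, 28, 28, 27, 40, 60, 72, 85]
w4 [225, 189, 178, 169, 117, 118, 118, 118, 117, 118, 117, 117, 117, 118, 61, 20, 22, 23, 23, 23, 23, 24, 24, 25, 24, 37, 65, 70, 78]
w5 [195, 159, 127, 118, 118, 118, 118, 118, 118, 118, 118, 104, 25, 30, 32, 31, 25, 22, 22, 22, 22, 23, 23, 23, 23, 36, 65, 70, 77]
w6 [120, 120, 120, 119, 119, 120, 119, 120, 119, 120, 120, 104, 25, 30, 32, 30, 25, 23, 23, 23, 23, 23, 23, 23, 22, 37, 66, 71, 79]
-45 [array([277., 365.]), array([277., 352.]), array([277., 369.])]
-30 [array([277., 338.]), array([277., 334.]), array([277., 358.])]
-15 [array([277., 305.]), array([277., 312.]), array([277., 341.])]
0 [array([277., 270.]), array([277., 287.]), array([277., 318.])]
10 [array([277., 249.]), array([277., 271.]), array([277., 300.])]
20 [array([277., 231.]), array([277., 256.]), array([277., 283.])]
cup [562. 106.  75.] 68.7
67.3322656046781
```

```bash
python3 - <<'E'
from h import *
c=load('w2');H=np.array(c['hand_eye']);c2=dict(c);c2['T']=H
for s in(0,5,10):
  for deg in(-40,-20,0,5,10,15,20):
    w=np.radians(deg);r=[]
    for p in[(-92.5,93.5),(-73.5,104.5)]:
        d=np.array(p)-[-66+.5*s,69-.866*s];x=d[0]*np.cos(w)-d[1]*np.sin(w);z=d[0]*np.sin(w)+d[1]*np.cos(w)
        r.append(proj(c2,[-x,0,-z])[0][1].round(1))
    print(s,deg,r)
for n in('w2','w6'): print(load(n)['image'][244:290,276:290].mean((1,2)).round(0).astype(int).tolist())
E
```

```text
0 -40 [np.float64(325.2), np.float64(365.9)]
0 -20 [np.float64(291.0), np.float64(347.4)]
0 0 [np.float64(257.4), np.float64(317.8)]
0 5 [np.float64(250.0), np.float64(309.2)]
0 10 [np.float64(243.2), np.float64(300.4)]
0 15 [np.float64(237.0), np.float64(291.6)]
0 20 [np.float64(231.4), np.float64(282.7)]
5 -40 [np.float64(335.5), np.float64(376.7)]
5 -20 [np.float64(295.7), np.float64(354.3)]
5 0 [np.float64(255.8), np.float64(318.6)]
5 5 [np.float64(246.9), np.float64(308.4)]
5 10 [np.float64(238.8), np.float64(298.0)]
5 15 [np.float64(231.3), np.float64(287.6)]
5 20 [np.float64(224.7), np.float64(277.3)]
10 -40 [np.float64(346.7), np.float64(388.1)]
10 -20 [np.float64(300.9), np.float64(361.7)]
10 0 [np.float64(254.0), np.float64(319.6)]
10 5 [np.float64(243.6), np.float64(307.6)]
10 10 [np.float64(234.0), np.float64(295.4)]
10 15 [np.float64(225.3), np.float64(283.3)]
10 20 [np.float64(217.6), np.float64(271.3)]
[124, 125, 124, 124, 122, 121, 120, 120, 120, 120, 121, 118, 103, 70, 35, 22, 22, 24, 23, 24, 24, 24, 25, 26, 26, 25, 26, 26, 26, 26, 26, 27, 26, 28, 27, 27, 27, 28, 27, 28, 28, 28, 28, 28, 28, 32]
[116, 116, 116, 114, 101, 72, 40, 25, 27, 29, 30, 32, 32, 32, 31, 30, 30, 30, 28, 25, 23, 22, 23, 23, 23, 23, 23, 23, 23, 23, 22, 23, 23, 23, 23, 23, 23, 24, 23, 23, 23, 22, 23, 22, 23, 28]
```

Tilt from the handle's end row is only about 4° (the grip slid some 8 mm along the handle). Both cameras count four balls still in the tray, so two are in the pan. The other two dropped off the front lip. With the slight back-tilt held, I'll lower behind these, push them to the rear end, shift to the left lane and pick up the remaining two there.

>>> drive_tool([
  [0,2,-2,0,0],
  [0,6,-5,-5,0],
  [0,11,-8,-15,0],
  [0,16,-12,-30,0],
  [0,20,-15,-50,0],
  [0,22,-17,-75,0],
  [0,22,-17,-105,0],
  [0,22,-17,-135,0],
  [0,22,-17,-160,0],
  [0,22,-17,-180,0],
  [0,22,-17,-192,0],
  [0,22,-17,-196,0],
], newtons=60)

```text
time_s: 12.13
tool_pos: [455.1, 319.0, 72.0]
tcp_rot: [[0.997, -0.075, -0.001], [-0.075, -0.997, 0.001], [-0.001, -0.0, -1.0]]
contact_force: [0.2, 3.4, 0.2]
finger_gap: 15.8
gripper_force: 60.0
```

>>> drive_tool([
  [0,0,0,-2,0],
  [0,0,0,-4,0],
  [0,0,0,-4,0],
])

```text
time_s: 12.38
tool_pos: [454.7, 319.1, 70.1]
tcp_rot: [[0.997, -0.074, -0.0], [-0.074, -0.997, 0.0], [-0.0, -0.0, -1.0]]
contact_force: [0.6, 3.6, -3.5]
finger_gap: 15.7
gripper_force: 60.0
```

>>> drive_tool([
  [0,1,2,0,0],
  [0,3,3,0,0],
  [0,6,2.6,0,0],
  [0,10,2.3,0,0],
  [0,15,2,0,0],
  [0,21,1.5,0,0],
  [0,27,1,0,0],
  [0,33,0.6,0,0],
  [0,39,0.1,0,0],
  [0,45,-0.3,0,0],
  [0,51,-0.7,0,0],
  [0,57,-1.2,0,0],
])

```text
time_s: 13.38
tool_pos: [512.3, 317.7, 70.0]
tcp_rot: [[0.997, -0.074, -0.0], [-0.074, -0.997, -0.0], [-0.0, 0.0, -1.0]]
contact_force: [0.2, 0.1, -1.8]
finger_gap: 15.5
gripper_force: 59.9
```

>>> drive_tool([
  [0,6,-0.4,0,0],
  [0,12,-0.9,0,0],
  [0,17,-1.2,0,0],
  [0,21,-1.5,0,0],
  [0,23,-1.7,0,0],
  [0,23,-1.7,0,0],
  [0,23,-1.7,0,0],
])

```text
time_s: 13.97
tool_pos: [534.6, 316.0, 70.0]
tcp_rot: [[0.997, -0.074, -0.0], [-0.074, -0.997, -0.0], [-0.0, 0.0, -1.0]]
contact_force: [-0.2, 0.2, -1.8]
finger_gap: 15.8
gripper_force: 59.9
```

```bash
python3 - <<'E'
from balls import *
w=snap('wrist','w7');b=snap('scene','s7');t=snap('top','t7');s=ctrl.sense();print(s['tool_pos'],s['time_s'],s['contact_force'])
d=np.array(s['tool_pos'][:2])-[439.5,340.3];print('u,lat',d@[.9973,-.0733],d@[.0733,.9973])
print('s7',count(b));print('w7',count(w))
print(load('w7')['image'][244:270,276:290].mean((1,2)).round(0).astype(int).tolist())
E
```

```text
[534.32589229 316.16219311  70.04764238] 14.1167 [ 0.64313491 -0.26700385 -2.54578681]
u,lat 96.33916362739491 -17.121896904021256
s7 [(4, -37, np.float64(1.17)), (-30, 30, np.float64(0.69))]
w7 [(38, -38, np.float64(0.89)), (42, 12, np.float64(0.77))]
[100, 73, 42, 29, 31, 33, 35, 37, 37, 37, 37, 37, 37, 37, 37, 37, 36, 33, 28, 26, 25, 25, 26, 25, 25, 26]
```

>>> drive_tool([
  [0,2,1,0,0],
  [0,2.2,4,0,0],
  [0,2.5,8,0,0],
  [0,3,13,0,0],
  [0,3.4,18,0,0],
  [0,3.8,23,0,0],
  [0,4.1,28,0,0],
  [0,4.4,32,0,0],
  [0,4.6,35,0,0],
  [0,4.8,37,0,0],
  [0,4.8,37,0,0],
])

```text
time_s: 15.03
tool_pos: [539.4, 353.6, 70.0]
tcp_rot: [[0.997, -0.074, -0.0], [-0.074, -0.997, 0.0], [-0.0, -0.0, -1.0]]
contact_force: [-0.3, -0.6, -2.2]
finger_gap: 15.4
gripper_force: 59.9
```

```bash
python3 - <<'E'
from balls import *
w=snap('wrist','w8');b=snap('scene','s8');s=ctrl.sense();print(s['tool_pos'],s['time_s'],s['contact_force'])
d=np.array(s['tool_pos'][:2])-[439.5,340.3];print('u,lat',d@[.9973,-.0733],d@[.0733,.9973])
print('s8',count(b));print('w8',count(w))
print(w['image'][240:256,276:290].mean((1,2)).round(0).astype(int).tolist())
E
```

```text
[539.50175674 352.85180972  70.00029113] 15.1333 [-0.38761454  0.14317215 -2.4520006 ]
u,lat 98.81170434630661 19.848048605613155
s8 [(-67, -41, np.float64(0.79))]
w8 [(57, 0, np.float64(1.05)), (91, 14, np.float64(1.2)), (57, 34, np.float64(1.25)), (48, 53, np.float64(1.2))]
[114, 114, 114, 113, 101, 74, 42, 30, 31, 34, 36, 37, 37, 37, 37, 38]
```

>>> drive_tool([
  [0,0,0,0,0],
  [0,0,0,0,0],
  [0,0,0,0,0],
], newtons=9)

```text
time_s: 15.38
tool_pos: [539.6, 352.7, 70.1]
tcp_rot: [[0.997, -0.075, 0.0], [-0.075, -0.997, -0.0], [0.0, 0.0, -1.0]]
contact_force: [-0.6, 0.9, -2.7]
finger_gap: 15.7
gripper_force: 9.0
```

```bash
python3 - <<'E'
from balls import *
w=snap('wrist','w9')
print(w['image'][240:262,276:290].mean((1,2)).round(0).astype(int).tolist(),ctrl.sense()['gripper_force'])
E
```

```text
[114, 114, 114, 114, 113, 101, 73, 42, 29, 31, 33, 36, 37, 37, 38, 38, 37, 38, 37, 35, 31, 27] 8.999961465597153
```

>>> drive_tool([
  [0,0,0,0,0],
  [0,0,0,0,0],
  [0,0,0,0,0],
], newtons=6)

```text
time_s: 15.68
tool_pos: [539.6, 353.0, 70.1]
tcp_rot: [[0.997, -0.074, 0.0], [-0.074, -0.997, 0.0], [0.0, -0.0, -1.0]]
contact_force: [-0.2, -0.3, -1.9]
finger_gap: 16.0
gripper_force: 6.0
```

```bash
python3 - <<'E'
from balls import *
w=snap('wrist','w10')
print(w['image'][240:262,276:290].mean((1,2)).round(0).astype(int).tolist(),ctrl.sense()['gripper_force'])
E
```

```text
[114, 113, 113, 114, 113, 114, 114, 112, 100, 72, 42, 29, 30, 33, 34, 36, 37, 38, 38, 36, 31, 27] 5.99996343255043
```

>>> drive_tool([
  [0,0,0,-0.6,0],
  [0,-2,0.1,-0.8,0],
  [0,-6,0.4,-0.8,0],
  [0,-11,0.8,-0.8,0],
  [0,-17,1.2,-0.8,0],
  [0,-23,1.7,-0.8,0],
  [0,-29,2.1,-0.8,0],
  [0,-35,2.6,-0.8,0],
  [0,-41,3,-0.8,0],
  [0,-47,3.4,-0.8,0],
  [0,-53,3.9,-0.8,0],
  [0,-58,4.2,-0.8,0],
], newtons=60)

```text
time_s: 16.73
tool_pos: [482.0, 358.5, 70.8]
tcp_rot: [[0.997, -0.074, 0.002], [-0.074, -0.997, 0.003], [0.002, -0.003, -1.0]]
contact_force: [2.8, 0.4, 9.5]
finger_gap: 16.0
gripper_force: 60.0
```

>>> drive_tool([
  [0,-5,0.4,0,0],
  [0,-10,0.7,0,0],
  [0,-14,1,0,0],
  [0,-18,1.3,0,0],
  [0,-21,1.5,0,0],
  [0,-23,1.7,0,0],
  [0,-24,1.8,0,0],
  [0,-24,1.8,0,0],
])

```text
time_s: 17.4
tool_pos: [458.2, 360.5, 71.0]
tcp_rot: [[0.997, -0.074, 0.003], [-0.074, -0.997, 0.003], [0.002, -0.003, -1.0]]
contact_force: [1.6, 0.1, 10.6]
finger_gap: 15.5
gripper_force: 60.0
```

```bash
python3 - <<'E'
from balls import *
w=snap('wrist','w11');b=snap('scene','s11')
print(w['image'][240:262,276:290].mean((1,2)).round(0).astype(int).tolist())
print(count(b),count(w))
E
```

```text
[114, 114, 114, 112, 96, 60, 28, 25, 27, 30, 31, 31, 31, 31, 32, 31, 31, 31, 31, 30, 29, 29]
[(67, -40, np.float64(1.17)), (76, -16, np.float64(1.17))] [(73, -44, np.float64(1.21)), (82, -16, np.float64(1.17)), (-45, 1, np.float64(0.98)), (9, 25, np.float64(0.98)), (-28, 5, np.float64(0.82))]
```

>>> drive_tool([
  [0,-1.5,0.1,0,0],
  [0,-3,0.2,0,0],
  [0,-3,0.2,0,0],
])

```text
time_s: 17.75
tool_pos: [455.4, 360.9, 71.2]
tcp_rot: [[0.997, -0.074, 0.003], [-0.074, -0.997, 0.003], [0.003, -0.004, -1.0]]
contact_force: [1.3, 0.1, 12.1]
finger_gap: 15.3
gripper_force: 60.0
```

>>> drive_tool([
  [0,-1,0.1,1,0],
  [0,-2,0.2,2.5,0],
  [0,-2,0.2,4.5,0],
  [0,-2,0.2,7,0],
  [0,-2,0.2,10,0],
  [0,-2,0.2,14,0],
  [0,-2,0.2,20,0],
  [0,-2,0.2,30,0],
  [0,-2,0.2,42,0],
  [0,-2,0.2,55,0],
  [0,-2,0.2,70,0],
  [0,-2,0.2,88,0],
])

```text
time_s: 18.75
tool_pos: [452.3, 359.3, 158.6]
tcp_rot: [[0.997, -0.074, -0.0], [-0.074, -0.997, -0.0], [-0.0, 0.0, -1.0]]
contact_force: [0.7, 0.7, -2.9]
finger_gap: 15.9
gripper_force: 60.0
```

>>> drive_tool([
  [0,0,0,18,0],
  [0,-1,0,36,0],
  [0,-3,0,54,0],
  [0,-6,-1,72,0],
  [0,-9,-3,88,0],
  [0,-12,-5,100,0],
  [0,-15,-7,108,0],
  [0,-17,-9,112,0],
  [0,-18,-10,112,0],
  [0,-18,-10,112,0],
])

```text
time_s: 19.58
tool_pos: [434.1, 348.9, 268.8]
tcp_rot: [[0.997, -0.074, -0.001], [-0.074, -0.997, -0.001], [-0.0, 0.001, -1.0]]
contact_force: [0.1, 0.5, -2.5]
finger_gap: 15.8
gripper_force: 60.0
```

```bash
python3 - <<'E'
from balls import *
F=[]
for i in range(8): 
    c=ctrl.read_camera('top'); F.append(np.r_[ctrl.sense()['contact_force'],ctrl.sense()['torque'][:2]])
print(np.mean(F,0).round(2),np.std(F,0).round(2))
w=snap('wrist','w12');b=snap('scene','s12');s=ctrl.sense();print(s['tool_pos'],s['time_s'])
print(count(w),count(b))
print(w['image'][236:262,276:290].mean((1,2)).round(0).astype(int).tolist())
E
```

```text
[-0.21  0.23 -2.38  0.02 -0.11] [0.34 0.39 0.37 0.02 0.05]
[434.49404437 349.4466338  269.05949305] 20.0833
[(-71, 41, np.float64(0.93)), (74, -45, np.float64(0.96)), (80, -16, np.float64(0.95))] [(67, -40, np.float64(1.17)), (76, -16, np.float64(1.17))]
[117, 117, 117, 117, 117, 117, 117, 115, 100, 66, 34, 25, 28, 30, 31, 32, 32, 32, 32, 33, 33, 32, 31, 29, 29, 28]
```

```bash
python3 - <<'E'
from balls import *
u=np.array([.9973,-.0733]);v=np.array([.0733,.9973]);C=np.array([439.5,340.3])
for n,ref in(('w12','w2'),('s12','scene0')):
    c=load(n)
    for a,l in[(-71,41),(-85,40),(-85,20),(-85,0),(-85,-30)]:
        p=proj(c,np.r_[C+a*u+l*v,18])[0].round().astype(int); g=c['image'][p[1]-7:p[1]+8:2,p[0]-7:p[0]+8:2].mean(2).round().astype(int)
        print(n,a,l,p); 
        if (a,l) in[(-71,41),(-85,20),(-85,-30)]: print(g)
E
```

```text
w12 -71 41 [254 238]
[[116 109  95  88  86  97 113 118]
 [106  86  83  86  81  79  92 113]
 [ 92  83  86  90  86  83  81 100]
 [ 87  86  89  96  89  85  81  92]
 [ 87  87  90  96  91  85  82  93]
 [ 93  86  87  92  89  85  81  91]
 [107  87  83  87  86  82  78  80]
 [117 106  94  87  89  97  92  84]]
w12 -85 40 [255 248]
w12 -85 20 [271 248]
[[ 89  84  90 105 116 117 117 117]
 [ 83  85  82  80 103 115 116 115]
 [ 84  79  70  55  55  65  66  66]
 [ 57  35  28  26  26  26  26  24]
 [ 33  26  28  30  28  31  29  28]
 [ 27  31  31  32  33  32  32  29]
 [ 27  30  31  32  31  33  33  31]
 [ 28  30  31  33  32  32  32  32]]
w12 -85 0 [286 248]
w12 -85 -30 [310 248]
[[207 207 206 210 218 141 116 116]
 [116 116 116 125 143 117 116 116]
 [115 116 115 115 115 116 116 116]
 [128 129 129 129 128 116 116 116]
 [186 201 204 205 200 159 117 114]
 [113 149 176 199 204 195 130 112]
 [ 85  85  95 120 152 177 174 119]
 [ 84  86  85  84  84  95 112 101]]
s12 -71 41 [480 270]
[[ 87  98 103 102 104 124 124 124]
 [ 88  95 102 101  96 115 126 125]
 [109  94  96  87  91  94 101 125]
 [118 119  99  91  98 102  98 115]
 [118 118 106  91  99 103  99 110]
 [118 118 118  96  94  96 102 116]
 [118 117 117 118 115 115 115 116]
 [118 118 118 117 117 117 117 116]]
s12 -85 40 [481 267]
s12 -85 20 [472 263]
[[124 125 125 124 123 124 125 123]
 [125 126 125 124 126 125 126 125]
 [125 125 126 126 116  92  93 104]
 [119 121 124 121  87  95  97  98]
 [116 116 118 116  87  98 105 104]
 [118 118 118 118  93  93  99  90]
 [119 119 118 118 118 110  94  89]
 [119 119 118 118 118 119 101  92]]
s12 -85 0 [463 259]
s12 -85 -30 [450 254]
[[144 225 221 220 224 124 124 125]
 [123 122 141 222 222 127 123 126]
 [126 126 122 144 221 193 120 125]
 [118 122 122 182 222 223 125 125]
 [118 117 115 174 225 225 181 123]
 [118 116 122 187 106 156 157 125]
 [117 115 231 236 224 187 123 113]
 [118 225 234 231 231 233 237 127]]
```

Two balls sit near the tray's near-left end and two at its rear right, so the pan still holds only two. The cause is the bevel: front-row balls slide off unless the pan is tilted while at the wall. I'll go down again in the free middle of the left lane, level the pan by easing the grip, push to the wall, then press straight down there.

>>> drive_tool([
  [0,2,0,0,0],
  [0,6,0,0,0],
  [0,12,1,0,0],
  [0,20,2,0,0],
  [0,30,3,0,0],
  [0,41,4,0,0],
  [0,52,5,-10,0],
  [0,62,5,-30,0],
  [0,71,5,-55,0],
  [0,78,5,-80,0],
  [0,82,5,-110,0],
  [0,84,5,-140,0],
])

```text
time_s: 21.08
tool_pos: [520.2, 354.0, 127.1]
tcp_rot: [[0.997, -0.076, 0.001], [-0.076, -0.997, 0.0], [0.001, -0.0, -1.0]]
contact_force: [0.2, 0.3, -2.2]
finger_gap: 15.6
gripper_force: 60.0
```

>>> drive_tool([
  [0,0,0,-25,0],
  [0,0,0,-42,0],
  [0,0,0,-50,0],
  [0,0,0,-54,0],
  [0,0,0,-55,0],
  [0,0,0,-55,0],
])

```text
time_s: 21.58
tool_pos: [519.2, 354.8, 74.8]
tcp_rot: [[0.997, -0.074, 0.001], [-0.074, -0.997, 0.001], [0.001, -0.001, -1.0]]
contact_force: [-0.7, 0.2, -1.8]
finger_gap: 15.7
gripper_force: 60.0
```

>>> drive_tool([
  [0,0,0,0,0],
  [0,0,0,0,0],
  [0,0,0,0,0],
  [0,0,0,0,0],
  [0,0,0,0,0],
  [0,0,0,0,0],
], newtons=5)

```text
time_s: 22.08
tool_pos: [519.0, 354.6, 74.8]
tcp_rot: [[0.997, -0.075, 0.001], [-0.075, -0.997, 0.001], [0.001, -0.001, -1.0]]
contact_force: [0.7, 0.1, -0.6]
finger_gap: 16.3
gripper_force: 5.0
```

```bash
cat > st.py <<'E'
from balls import *
import sys
n=sys.argv[1]; w=snap('wrist','w'+n);s=ctrl.sense()
g=w['image'][225:330,276:290].mean((1,2)); r=np.where(g<72)[0]; print('row',225+(r[0] if len(r) else -1),np.array(s['tool_pos']).round(1),np.array(s['contact_force']).round(1),round(s['time_s'],2))
d=np.array(s['tool_pos'][:2])-[439.5,340.3];print('u,lat',(d@[.9973,-.0733]).round(1),(d@[.0733,.9973]).round(1))
if len(sys.argv)>2: b=snap('scene','s'+n); print(count(w),count(b))
E
python3 st.py 13
```

```text
row 261 [518.9 354.6  74.6] [ 1.4  0.  -0.1] 22.13
u,lat 78.1 20.1
```

>>> drive_tool([
  [0,0,0,-1,0],
  [0,0,0,-2,0],
  [0,0,0,-2.6,0],
  [0,0,0,-2.6,0],
])

```text
time_s: 22.47
tool_pos: [519.1, 354.5, 72.1]
tcp_rot: [[0.997, -0.074, 0.001], [-0.074, -0.997, 0.0], [0.001, -0.0, -1.0]]
contact_force: [2.4, -1.4, 4.4]
finger_gap: 15.9
gripper_force: 5.0
```

>>> drive_tool([
  [0,0,0,0,0],
  [0,0,0,0,0],
  [0,-4,0.3,0,0],
  [0,-10,0.7,0,0],
  [0,-16,1.2,0,0],
  [0,-22,1.6,0,0],
  [0,-28,2.1,0,0],
  [0,-34,2.5,0,0],
  [0,-40,2.9,0,0],
  [0,-46,3.4,0,0],
  [0,-51,3.7,0,0],
  [0,-54,4,0,0],
], newtons=30)

```text
time_s: 23.47
tool_pos: [464.3, 358.8, 72.1]
tcp_rot: [[0.997, -0.074, 0.001], [-0.074, -0.997, 0.001], [0.001, -0.001, -1.0]]
contact_force: [12.3, -3.4, 19.5]
finger_gap: 16.0
gripper_force: 30.0
```

```bash
python3 st.py 14 1
```

```text
row 259 [463.7 358.9  72.1] [ 3.7 -0.2  9. ] 23.52
u,lat 22.8 20.3
[(82, -16, np.float64(1.21)), (73, -45, np.float64(1.13)), (-18, 34, np.float64(1.05)), (-21, 3, np.float64(0.93))] [(67, -40, np.float64(1.17)), (76, -16, np.float64(1.17))]
```

>>> drive_tool([
  [0,-2,0.1,0,0],
  [0,-4,0.3,0,0],
  [0,-5,0.4,0,0],
  [0,-6,0.4,0,0],
  [0,-6,0.4,0,0],
])

```text
time_s: 23.98
tool_pos: [458.5, 359.3, 72.1]
tcp_rot: [[0.997, -0.074, 0.001], [-0.074, -0.997, 0.001], [0.001, -0.001, -1.0]]
contact_force: [4.1, 1.4, 7.7]
finger_gap: 16.0
gripper_force: 30.0
```

>>> drive_tool([
  [0,-1,0.1,0,0],
  [0,-1.5,0.1,0,0],
  [0,-1.5,0.1,0,0],
])

```text
time_s: 24.23
tool_pos: [457.5, 359.3, 72.1]
tcp_rot: [[0.997, -0.074, 0.001], [-0.074, -0.997, 0.001], [0.001, -0.001, -1.0]]
contact_force: [4.5, 0.3, 6.2]
finger_gap: 15.6
gripper_force: 30.0
```

>>> drive_tool([
  [0,-1,0.1,0,0],
  [0,-1.5,0.1,0,0],
  [0,-1.5,0.1,0,0],
])

```text
time_s: 24.48
tool_pos: [457.1, 359.2, 72.2]
tcp_rot: [[0.997, -0.075, 0.003], [-0.075, -0.997, 0.001], [0.003, -0.001, -1.0]]
contact_force: [8.3, 0.2, 3.5]
finger_gap: 15.9
gripper_force: 30.0
```

>>> drive_tool([
  [0,-0.5,0,0,0],
  [0,-1,0.1,0,0],
  [0,-1,0.1,0,0],
])

```text
time_s: 24.73
tool_pos: [457.0, 359.2, 72.4]
tcp_rot: [[0.997, -0.076, 0.004], [-0.076, -0.997, 0.001], [0.004, -0.002, -1.0]]
contact_force: [11.2, -0.7, 4.4]
finger_gap: 15.5
gripper_force: 30.0
```

>>> drive_tool([
  [0,1.4,-0.1,-1,0],
  [0,1.4,-0.1,-2.5,0],
  [0,1.4,-0.1,-4,0],
  [0,1.4,-0.1,-5,0],
  [0,1.4,-0.1,-5,0],
], newtons=30)

```text
time_s: 25.15
tool_pos: [459.2, 359.1, 69.6]
tcp_rot: [[0.997, -0.076, 0.006], [-0.076, -0.997, 0.002], [0.006, -0.002, -1.0]]
contact_force: [7.7, -6.3, 28.1]
finger_gap: 16.0
gripper_force: 30.0
```

```bash
python3 st.py 15
```

```text
row 257 [459.2 359.1  69.6] [ 7.3 -6.  27. ] 25.2
u,lat 18.3 20.2
```

>>> drive_tool([
  [0,3,-0.2,0,0],
  [0,6,-0.4,-0.5,0],
  [0,9,-0.7,-1,0],
  [0,12,-0.9,-2,0],
  [0,14,-1,-3,0],
  [0,14,-1,-3,0],
], newtons=25)

```text
time_s: 25.7
tool_pos: [468.9, 358.4, 63.9]
tcp_rot: [[0.997, -0.074, -0.001], [-0.074, -0.997, 0.0], [-0.001, -0.0, -1.0]]
contact_force: [0.1, -1.5, 10.1]
finger_gap: 16.0
gripper_force: 25.0
```

```bash
python3 st.py 16
```

```text
row 251 [468.9 358.4  64. ] [ 0.8 -0.3  9.5] 25.75
u,lat 28.0 20.2
```

>>> drive_tool([
  [0,3,-0.2,-1,0],
  [0,6,-0.4,-2,0],
  [0,9,-0.7,-3,0],
  [0,12,-0.9,-4,0],
  [0,12,-0.9,-4,0],
])

```text
time_s: 26.17
tool_pos: [480.6, 357.1, 58.9]
tcp_rot: [[0.997, -0.074, -0.002], [-0.074, -0.997, -0.001], [-0.002, 0.001, -1.0]]
contact_force: [-4.2, 0.8, 2.1]
finger_gap: 15.8
gripper_force: 25.0
```

```bash
python3 st.py 17
```

```text
row 246 [480.9 357.   59. ] [-1.9  0.5  0.9] 26.22
u,lat 40.0 19.6
```

>>> drive_tool([
  [0,0,0,0,0],
  [0,0,0,0,0],
  [0,0,0,2,0],
  [0,0,0,6,0],
  [0,0,0,14,0],
  [0,0,0,28,0],
  [0,-1,0,48,0],
  [0,-4,0,74,0],
  [0,-8,-1,102,0],
  [0,-13,-2,130,0],
  [0,-18,-4,155,0],
  [0,-23,-6,175,0],
], newtons=60)

```text
time_s: 27.22
tool_pos: [459.1, 351.3, 237.7]
tcp_rot: [[0.997, -0.074, 0.002], [-0.074, -0.997, 0.002], [0.002, -0.002, -1.0]]
contact_force: [0.2, -0.0, -2.1]
finger_gap: 15.4
gripper_force: 60.0
```

>>> drive_tool([
  [0,-5,-2,15,0],
  [0,-10,-4,25,0],
  [0,-14,-5,30,0],
  [0,-17,-6,33,0],
  [0,-19,-6,33,0],
  [0,-19,-6,33,0],
  [0,-19,-6,33,0],
])

```text
time_s: 27.8
tool_pos: [439.6, 344.9, 266.7]
tcp_rot: [[0.997, -0.074, -0.001], [-0.074, -0.997, -0.001], [-0.001, 0.001, -1.0]]
contact_force: [0.3, -0.4, -3.3]
finger_gap: 15.7
gripper_force: 60.0
```

```bash
python3 st.py 18 1; python3 - <<'E'
from h import *
F=[]
for i in range(8): 
    c=ctrl.read_camera('top'); F.append(np.r_[ctrl.sense()['contact_force'],ctrl.sense()['torque'][:2]])
print(np.mean(F,0).round(2))
c=load('s18');w=load('w18')
a=cv2.resize(c['image'][130:340,370:520],(400,560),interpolation=cv2.INTER_CUBIC);b=cv2.resize(w['image'][80:290,195:345],(400,560),interpolation=cv2.INTER_CUBIC)
cv2.imwrite('pics/chk18.png',np.hstack([a,b])[:,:,::-1])
E
```

```text
row 246 [439.8 344.9 266.7] [ 0.1  0.4 -3.5] 27.85
u,lat -0.1 4.6
[(82, -16, np.float64(1.15)), (72, -43, np.float64(0.89))] [(77, -12, np.float64(1.17)), (67, -40, np.float64(1.17))]
[-0.21  0.02 -3.18  0.02 -0.16]
```

View pics/chk18.png

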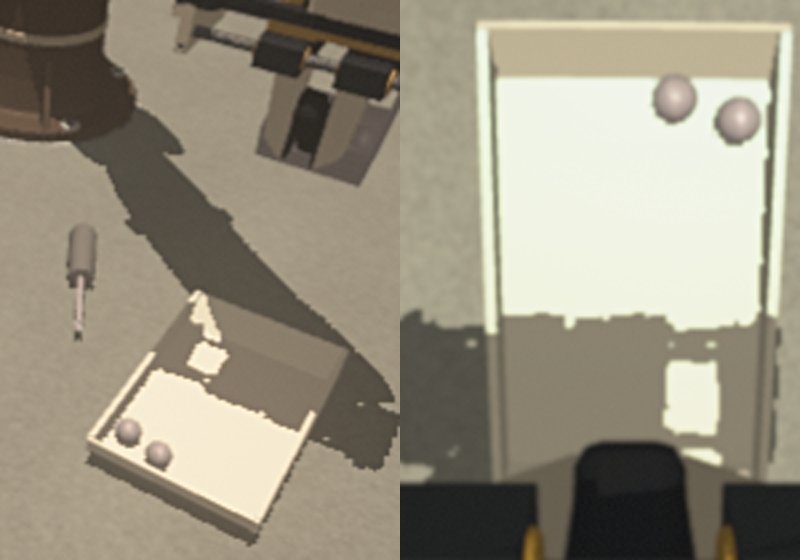

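The tray view shows just two balls left, at the rear right (right crop 675,98 and 738,118), and nothing on the bench. The pan therefore holds four. Carrying them gently to the cup.

>>> drive_tool([
  [0,1.5,-2,0,0],
  [0,4.5,-5.5,0,0],
  [0,9,-11,0,0],
  [0,15,-19,0,0],
  [0,22,-27.5,0,0],
  [0,30,-37.5,0,0],
  [0,39,-49,0,0],
  [0,48,-60,0,0],
  [0,57,-71,0,0],
  [0,66,-82.5,0,0],
  [0,75,-94,0,0],
  [0,84,-105,0,0],
])

```text
time_s: 29.3
tool_pos: [525.1, 238.0, 267.6]
tcp_rot: [[0.997, -0.076, 0.0], [-0.076, -0.997, -0.0], [0.0, 0.0, -1.0]]
contact_force: [-0.5, -0.8, -4.3]
finger_gap: 15.7
gripper_force: 60.0
```

>>> drive_tool([
  [0,9,-11,0,0],
  [0,18,-22.5,0,0],
  [0,27,-34,-2,0],
  [0,36,-45,-6,0],
  [0,45,-56,-12,0],
  [0,54,-67.5,-20,0],
  [0,63,-79,-28,0],
  [0,72,-90,-37,0],
  [0,81,-101,-46,0],
  [0,89,-112,-55,0],
  [0,96,-121,-64,0],
  [0,102,-128,-73,0],
])

```text
time_s: 30.3
tool_pos: [626.7, 110.6, 193.4]
tcp_rot: [[0.997, -0.075, -0.0], [-0.075, -0.997, -0.0], [-0.0, 0.0, -1.0]]
contact_force: [0.1, -0.3, -3.3]
finger_gap: 15.8
gripper_force: 60.0
```

>>> drive_tool([
  [0,5,-6,-9,0],
  [0,8,-9.5,-18,0],
  [0,9,-11,-27,0],
  [0,9,-11,-35,0],
  [0,9,-11,-40,0],
  [0,9,-11,-43,0],
  [0,9,-11,-44,0],
  [0,9,-11,-44,0],
])

```text
time_s: 30.97
tool_pos: [634.7, 101.7, 150.7]
tcp_rot: [[0.997, -0.074, -0.0], [-0.074, -0.997, 0.0], [-0.0, -0.0, -1.0]]
contact_force: [1.7, 0.5, -3.1]
finger_gap: 15.8
gripper_force: 60.0
```

```bash
python3 st.py 19
```

```text
row 245 [635.  101.5 151. ] [-0.6  0.2 -3.2] 31.02
u,lat 212.4 -223.8
```

>>> drive_tool([
  [0,0,0,0,0],
  [0,0,0,0,0],
  [0,0,0,0,0],
  [0,0,0,0,0],
], newtons=6)

```text
time_s: 31.35
tool_pos: [635.5, 101.4, 151.5]
tcp_rot: [[0.997, -0.074, 0.002], [-0.074, -0.997, 0.0], [0.002, -0.001, -1.0]]
contact_force: [0.5, 0.1, 0.9]
finger_gap: 16.3
gripper_force: 6.0
```

```bash
python3 st.py 20
```

```text
row 257 [635.5 101.4 151.5] [1.1 0.6 2.7] 31.4
u,lat 213.0 -223.9
```

>>> drive_tool([
  [0,0,0,0,0],
  [0,0,0,0,0],
  [0,0,0,0,0],
  [0,0,0,0,0],
], newtons=5)

```text
time_s: 31.73
tool_pos: [635.5, 101.4, 151.3]
tcp_rot: [[0.997, -0.074, 0.001], [-0.074, -0.997, 0.0], [0.001, -0.0, -1.0]]
contact_force: [1.8, 0.7, 5.1]
finger_gap: 15.8
gripper_force: 5.0
```

```bash
python3 st.py 21
```

```text
row 257 [635.5 101.4 151.2] [2.1 1.2 5.2] 31.78
u,lat 213.0 -223.9
```

>>> drive_tool([
  [0,0,0,2,0],
  [0,0,0,4,0],
  [0,0,0,6,0],
  [0,0,0,8,0],
  [0,0,0,8,0],
], newtons=6)

```text
time_s: 32.2
tool_pos: [634.8, 101.1, 158.8]
tcp_rot: [[0.997, -0.074, -0.0], [-0.074, -0.997, -0.0], [-0.0, 0.0, -1.0]]
contact_force: [0.1, -0.6, -1.4]
finger_gap: 15.9
gripper_force: 6.0
```

```bash
python3 st.py 22; python3 - <<'E'
from h import *
w=load('w22'); print(w['image'][225:345:4,276:290].mean((1,2)).round(0).astype(int).tolist())
E
```

```text
row 257 [634.8 101.1 158.7] [ 0.1 -0.1 -1.4] 32.25
u,lat 212.3 -224.3
[94, 95, 95, 95, 94, 103, 103, 124, 37, 25, 25, 25, 25, 25, 25, 25, 34, 83, 99, 109, 122, 124, 122, 108, 33, 31, 30, 30, 29, 28]
```

```bash
python3 - <<'E'
from h import *
F=[]
for i in range(8): 
    c=ctrl.read_camera('top'); s=ctrl.sense();F.append(np.r_[s['contact_force'],s['torque']])
print(np.mean(F,0).round(2),np.std(F,0).round(2))
b=snap('scene','s22'); im=b['image']
# projected model of the scoop for several (s,tilt) vs image: score by edge strength along pan outline
g=cv2.GaussianBlur(cv2.cvtColor(im,cv2.COLOR_RGB2GRAY),(0,0),.8).astype(np.float32)
E=np.hypot(cv2.Sobel(g,cv2.CV_32F,1,0),cv2.Sobel(g,cv2.CV_32F,0,1))
def score(b,E,s,deg,t,R):
    w=np.radians(deg); c,n=np.cos(w),np.sin(w)
    V=dict(a=(-42,36,0),b=(-42,-36,0),c=(-42,-36,30),d=(-42,36,30),e=(42,36,0),f=(42,-36,0),g=(42,36,30),h=(42,-36,30))
    pts=[]
    for p,q in('ab','cd','bc','ad','ae','bf','dg','ch'):
        L=np.linspace(V[p],V[q],25); d=L-[-66+.5*s,0,69-.866*s]
        pts.append(np.c_[d[:,0]*c-d[:,2]*n,d[:,1],d[:,0]*n+d[:,2]*c]@R.T+t)
    q=proj(b,np.vstack(pts)).astype(np.float32)
    return cv2.remap(E,q[:,0].copy(),q[:,1].copy(),cv2.INTER_LINEAR).mean()
s=ctrl.sense();a=np.arctan2(s['tcp_rot'][1][0],s['tcp_rot'][0][0]);R=np.array([[-np.cos(a),np.sin(a),0],[-np.sin(a),-np.cos(a),0],[0,0,1]])
r=sorted([(round(float(score(b,E,k,d,np.array(s['tool_pos']),R)),1),k,d) for k in range(-30,28,3) for d in range(-60,16,3)],reverse=True)[:8];print(r)
E
```

```text
[ 0.12 -0.23 -1.47  0.03 -0.04  0.  ] [0.4  0.29 0.35 0.02 0.04 0.02]
[(97.8, -27, -51), (94.2, -30, -51), (93.6, -24, -54), (90.4, -30, -48), (86.7, -21, -54), (85.7, -27, -54), (80.2, -21, -57), (79.5, -18, -57)]
```

```bash
cat > fit.py <<'E'
from h import *
def fit(b,t,a=-.0745,top=5,S=range(-33,30,3),D=range(-72,19,3)):
    R=np.array([[-np.cos(a),np.sin(a),0],[-np.sin(a),-np.cos(a),0],[0,0,1]])
    g=cv2.cvtColor(b['image'],cv2.COLOR_RGB2GRAY).astype(np.float32);gb=cv2.GaussianBlur(g,(0,0),.8)
    E=np.minimum(np.hypot(cv2.Sobel(gb,cv2.CV_32F,1,0),cv2.Sobel(gb,cv2.CV_32F,0,1)),120)
    V=dict(a=(-42,36,0),b=(-42,-36,0),c=(-42,-36,30),d=(-42,36,30),e=(42,36,0),f=(42,-36,0),g=(42,36,30),h=(42,-36,30));out=[]
    for s in S:
        for deg in D:
            w=np.radians(deg);c,n=np.cos(w),np.sin(w)
            def tr(L):
                d=np.asarray(L,float)-[-66+.5*s,0,69-.866*s]
                q=proj(b,np.c_[d[:,0]*c-d[:,2]*n,d[:,1],d[:,0]*n+d[:,2]*c]@R.T+t).astype(np.float32); return q[:,0].copy(),q[:,1].copy()
            e=cv2.remap(E,*tr(np.vstack([np.linspace(V[p],V[q],25) for p,q in('ab','cd','bc','ad','ae','bf')])),cv2.INTER_LINEAR).mean()
            L=np.linspace((-41,0,26),(-41-.5*18,0,26+.866*18),10); h=cv2.remap(g,*tr(L),cv2.INTER_LINEAR).mean()
            out.append((round(float(e-h),1),round(float(e)),round(float(h)),s,deg))
    return sorted(out,reverse=True)[:top]
E
python3 - <<'E'
from fit import *
print('s2',fit(load('s2'),np.array([438.5,338.3,279.6])))
print('s6',fit(load('s6'),np.array([432.6,335.5,269.1])))
print('s18',fit(load('s18'),np.array([439.8,344.9,266.7])))
print('s22',fit(load('s22'),np.array([634.8,101.1,158.7]),top=10))
b=load('s22')
g=cv2.cvtColor(b['image'],cv2.COLOR_RGB2GRAY)
print(proj(b,[[634.8,101.1,158.7],[634.8,101.1,139.7],[562,106,75],[562,166,75],[562,46,75],[622,106,75],[502,106,75]]).round(0).tolist())
E
```

```text
s2 [(38.7, 81, 42, -21, 9), (37.8, 80, 42, -12, 6), (37.0, 81, 44, -15, 6), (36.3, 82, 46, -24, 9), (35.8, 77, 41, -18, 9)]
s6 [(46.9, 87, 40, -9, 15), (46.3, 87, 41, -6, 15), (45.5, 86, 41, -12, 15), (44.8, 86, 41, -3, 15), (44.2, 85, 41, -15, 18)]
s18 [(10.8, 52, 42, 24, 18), (10.7, 52, 41, 21, 18), (10.6, 53, 43, 6, 18), (9.9, 51, 42, 9, 18), (9.6, 51, 42, 27, 18)]
s22 [(3.7, 80, 76, -33, -48), (-0.7, 77, 78, -30, -51), (-4.9, 75, 80, -27, -51), (-5.0, 76, 81, -30, -48), (-9.6, 75, 84, -24, -54), (-10.5, 33, 44, 21, -27), (-11.1, 32, 43, 24, -27), (-11.1, 32, 43, 24, -30), (-11.7, 33, 44, 21, -24), (-12.2, 33, 45, 18, -24)]
[[306.0, 239.0], [306.0, 247.0], [326.0, 253.0], [352.0, 263.0], [302.0, 243.0], [311.0, 269.0], [339.0, 238.0]]
```

>>> drive_tool([
  [0,0,0,0,0],
  [0,0,0,0,0],
  [0,0,0,0,0],
  [0,0,0,8,0],
  [0,0,0,22,0],
  [0,0,0,42,0],
  [0,0,0,65,0],
  [0,0,0,88,0],
  [0,-10,-5,105,0],
  [0,-30,-12,112,0],
  [0,-50,-20,112,0],
  [0,-65,-26,112,0],
], newtons=60)

```text
time_s: 33.7
tool_pos: [568.9, 74.7, 272.1]
tcp_rot: [[0.997, -0.074, 0.001], [-0.074, -0.997, 0.0], [0.001, -0.0, -1.0]]
contact_force: [-0.7, 0.9, -1.6]
finger_gap: 16.1
gripper_force: 60.0
```

>>> drive_tool([
  [0,-8,-4,0,0],
  [0,-10,-5,0,0],
  [0,-10,-5,0,0],
])

```text
time_s: 33.95
tool_pos: [560.1, 69.9, 271.2]
tcp_rot: [[0.997, -0.075, 0.001], [-0.075, -0.997, -0.0], [0.001, -0.0, -1.0]]
contact_force: [0.0, 0.5, -3.3]
finger_gap: 15.3
gripper_force: 60.0
```

```bash
python3 st.py 23; python3 - <<'E'
from fit import *
from balls import count
w=load('w23');b=snap('scene','s23');s=ctrl.sense();t=np.array(s['tool_pos'])
print(fit(b,t,top=4))
print('tray scene',count(b))
g=cv2.resize(cv2.cvtColor(w['image'],cv2.COLOR_RGB2GRAY),None,fx=2,fy=2,interpolation=cv2.INTER_CUBIC)
for z,r0,r1,acc,nm in((20,8,12.5,11,'ball'),(75,50,63,20,'rim'),(85,5,11,12,'vial')):
    q=proj(w,[[562,106,z],[572,106,z]]);k=np.linalg.norm(q[1]-q[0])*2/10
    h=cv2.HoughCircles(cv2.medianBlur(g,3),cv2.HOUGH_GRADIENT,1,int(k*r0*1.5),param1=60,param2=acc,minRadius=int(k*r0),maxRadius=int(k*r1))
    for x,y,r in (h[0] if h is not None else []):
        p=onz(w,[(x/2,y/2)],[z])[0]; d=np.hypot(*(p[:2]-[562,106]))
        if d<(60 if nm!='vial' else 95): print(nm,p.round(1),round(r/k,1))
i=w['image'];print(proj(w,[[562,106,75],[485,116,85]]).round())
E
```

```text
row 256 [560.5  70.3 271. ] [ 0.1  0.4 -1.3] 34.0
u,lat 140.5 -260.4
[(15.5, 63, 47, 21, -36), (14.9, 62, 47, 24, -39), (12.6, 84, 71, 0, -9), (9.3, 60, 51, 15, -24)]
tray scene [(67, -40, np.float64(1.17)), (76, -16, np.float64(1.17))]
rim [566.8 107.3  75. ] 53.6
vial [499.8 156.4  85. ] 5.9
vial [492.   81.1  85. ] 5.3
[[245. 198.]
 [242. 270.]]
```

```bash
python3 - <<'E'
from h import *
def grid(c,z,step=6,C=(564,106)):
    a=np.arange(-54,55,step); P=np.array([[C[0]-y,C[1]-x,z] for y in a for x in a],float); q=proj(c,P).astype(np.float32)
    g=cv2.cvtColor(c['image'],cv2.COLOR_RGB2GRAY); v=cv2.remap(g,q[:,0].copy(),q[:,1].copy(),cv2.INTER_LINEAR); return v.reshape(len(a),-1)
w=load('w23')
print(grid(w,20))
g=cv2.resize(cv2.cvtColor(w['image'],cv2.COLOR_RGB2GRAY),None,fx=3,fy=3,interpolation=cv2.INTER_CUBIC)
q=proj(w,[[562,106,20],[572,106,20]]);k=np.linalg.norm(q[1]-q[0])*3/10
for acc in(9,7):
    h=cv2.HoughCircles(g,cv2.HOUGH_GRADIENT,1,int(k*15),param1=30,param2=acc,minRadius=int(k*8.5),maxRadius=int(k*11.5))
    print(acc,[ (onz(w,[(x/3,y/3)],[20])[0][:2].round(0).tolist(),round(r/k,1)) for x,y,r in h[0] if np.hypot(*(onz(w,[(x/3,y/3)],[20])[0][:2]-[563,106]))<52])
E
```

```text
[[162 156 165 164 152 187 217 216 217 223 221 164 102  87  80 162 156 165
  160]
 [152 155 166 204 161 101  98  98 100 101 103 133 209 214 104  74 151 164
  159]
 [163 193 152  77  98 104 180 212 211 216 213 179 108 117 216 137  82 144
  162]
 [198 109  76 109 208 213 213 214 215 216 215 214 215 199  99 192 170  70
  163]
 [105  75 138 204 204 206 207 209 210 213 215 215 215 215 209 100 187 123
   99]
 [ 75  99 211 213 213 213 212 211 211 210 211 212 212 212 211 207 100 211
   77]
 [ 75 198 205 205 208 210 210 211 212 215 217 217 218 217 216 215 174 133
  174]
 [ 81 204 203 204 206 207 209 210 210 210 211 212 213 213 213 214 212 102
  204]
 [ 98 205 205 205 204 204 206 207 210 211 212 213 213 213 212 212 211 160
  166]
 [106 203 203 204 204 204 205 207 208 208 208 207 207 209 210 211 212 189
  114]
 [ 98 205 205 204 205 205 206 207 208 208 207 207 206 206 207 208 208 205
   87]
 [ 87 202 202 204 204 205 173 191 208 206 207 207 206 207 209 208 208 201
   80]
 [ 78 104 131 180 176 148  99 100  99  99 126 207 208 198  92 134 148 127
   80]
 [ 78  82 128 100  99  99  99  99  99 100 100 105 100  95  96  97  92  85
   82]
 [ 78  78  91  99  98  95  90  97  99 101 101 101 100  92  97  97  87  79
   91]
 [ 80  81  79  98  98  97  98  88  98  94  90  97  98  98  90  88  80  79
  100]
 [ 79  79  82  80  91 100  97  95  91  94  98  91 101 101  97  81  79  85
   98]
 [ 80  79  81  81  83  87  92 103  96  89 101  89  97  84  81  81  79  98
   94]
 [ 85  82  81  81  81  82  88  95  93  86  87  83  82  82  81  80  94  88
   86]]
9 [([535.0, 136.0], np.float64(9.8))]
7 [([538.0, 73.0], np.float64(9.1)), ([557.0, 66.0], np.float64(11.1)), ([535.0, 136.0], np.float64(9.8)), ([598.0, 136.0], np.float64(8.5)), ([580.0, 66.0], np.float64(9.7)), ([580.0, 147.0], np.float64(8.5)), ([559.0, 110.0], np.float64(9.8))]
```

>>> drive_tool([
  [0,0,-20,0,0],
  [0,0,-45,0,0],
  [0,0,-70,0,0],
  [0,0,-90,0,0],
  [0,0,-100,0,0],
  [0,0,-100,0,0],
])

```text
time_s: 34.55
tool_pos: [560.5, -32.4, 270.3]
tcp_rot: [[0.997, -0.078, -0.0], [-0.078, -0.997, -0.001], [-0.0, 0.001, -1.0]]
contact_force: [0.9, -0.1, -2.5]
finger_gap: 15.8
gripper_force: 60.0
```

```bash
cat > cup.py <<'E'
from h import *
import sys
w=load(sys.argv[1])
g0=cv2.createCLAHE(6,(16,16)).apply(cv2.cvtColor(w['image'],cv2.COLOR_RGB2GRAY));g=cv2.resize(g0,None,fx=3,fy=3,interpolation=cv2.INTER_CUBIC)
q=proj(w,[[562,106,20],[572,106,20]]);k=np.linalg.norm(q[1]-q[0])*3/10
h=cv2.HoughCircles(cv2.GaussianBlur(g,(0,0),2),cv2.HOUGH_GRADIENT,1,int(k*17),param1=60,param2=12,minRadius=int(k*8.5),maxRadius=int(k*11.5))
print([(onz(w,[(x/3,y/3)],[20])[0][:2].round(0).tolist(),round(r/k,1)) for x,y,r in h[0] if np.hypot(*(onz(w,[(x/3,y/3)],[20])[0][:2]-[563,106]))<52])
gr=cv2.cvtColor(w['image'],cv2.COLOR_RGB2GRAY);a=np.arange(-54,55,4.5);q=proj(w,[[563-y,106-x,20] for y in a for x in a]).astype(np.float32)
print('\n'.join(' '.join('%3d'%v for v in r) for r in cv2.remap(gr,q[:,0].copy(),q[:,1].copy(),cv2.INTER_LINEAR).reshape(len(a),-1)))
E
python3 st.py 24; python3 cup.py w24
```

```text
row 256 [560.4 -30.1 270.4] [ 0.2  0.6 -2. ] 34.6
u,lat 147.7 -360.5
[([525.0, 124.0], np.float64(10.3)), ([517.0, 98.0], np.float64(11.2)), ([536.0, 72.0], np.float64(10.3))]
161 163 179 192 197 193 194 192 193 199 199 171 131 100  98  99  98  98  93  65  74 147 157 161 163
185 192 160 116  87  73  74  79  92 104 130 165 199 204 138  99  98  99  98  98  91  52 133 161 163
139  79  75  75  73  76  89  95  96 123 148 145 134 185 207 204 107  98  98  97  97  95  56 118 161
 74  76  76  74  76  95 121 153 193 198 198 196 196 197 197 197 216 126  97  98  97  96  94  55 138
 74  75  76  73  94 162 199 199 200 199 199 200 200 201 201 200 195 218 132  97  97  96  95  89  54
 75  76  75 104 185 192 192 192 194 195 196 197 199 200 201 200 201 194 219 103  96  96  96  94  76
 74  75  88 191 199 198 197 197 195 195 195 194 195 196 197 196 197 198 197 205  92  95  94  95  91
 74  74 156 198 198 200 200 201 202 203 203 203 202 201 201 200 199 199 199 205 154  92  93  93  93
 74  90 196 196 195 195 196 197 199 199 200 199 201 201 203 205 206 207 207 200 216  93  91  91  90
 77 132 194 194 195 195 
[... 875 characters left out ...]

 92  93 100 189 194 194 194 194 190 192 200 200 200 199 198 198 198 164  95 105  94  95  77  76  54
 93  94  94 123 196 194 179 154 143 111 170 196 196 195 198 201 201 176  93  96  95  94  75  67  56
 96  96  94  95 142 196 173 196 176 128  91 111 154 138 120 134 198 169  94  90  97  87  72  47  83
 96  97  98  98  96 120 191 202 152 147 124 107 179 182 162 109 188 156  99  98  97  75  43  79  81
 96  97  98  98  99 103 164 162 192 182 158 103 192 217 166 111 186 144  93  99  86  59  81  82  81
 96  97  98  99  99 100 107 178 211 196 161 108 187 180 154 105 144  87  90  95  73  83  83  81  82
 98  98  98  99  99  99 100 158 184 175 139  90 127 131 104  96  83  86  97  84  83  82  83  83  84
```

The wrist view numbers show balls against the cup's far inner wall (about 525,124; 517,98; 536,72). Two remain in the tray and the pan's weight reads empty. Going back to the plate.

>>> drive_tool([
  [0,-5,-15,0,0],
  [0,-15,-45,0,0.02],
  [0,-25,-80,0,0.05],
  [0,-37,-118,0,0.08],
  [0,-50,-156,0,0.11],
  [0,-62,-194,0,0.147],
  [0,-75,-232,0,0.147],
  [0,-87,-268,-15,0.147],
  [0,-95,-295,-40,0.147],
  [0,-100,-308,-70,0.147],
  [0,-100,-312,-100,0.147],
  [0,-100,-312,-125,0.147],
])

```text
time_s: 35.6
tool_pos: [460.4, -341.7, 143.7]
tcp_rot: [[0.997, 0.072, 0.0], [0.072, -0.997, 0.001], [0.0, -0.001, -1.0]]
contact_force: [-0.2, 0.1, -2.4]
finger_gap: 15.6
gripper_force: 60.0
```

>>> drive_tool([
  [0,0,0,-8,0],
  [0,0,0,-14,0],
  [0,0,0,-14,0],
  [0,0,0,-14,0],
])

```text
time_s: 35.93
tool_pos: [461.3, -341.4, 132.8]
tcp_rot: [[0.997, 0.074, 0.002], [0.074, -0.997, -0.001], [0.002, 0.001, -1.0]]
contact_force: [-0.6, -0.4, -1.5]
finger_gap: 15.6
gripper_force: 60.0
```

```bash
python3 st.py 25; python3 - <<'E'
from fit import *
s=ctrl.sense();t=np.array(s['tool_pos']);a=np.arctan2(s['tcp_rot'][1][0],s['tcp_rot'][0][0]);b=snap('scene','s25')
print(a,fit(b,t,a,top=6))
E
```

```text
row 256 [ 461.3 -341.7  133.2] [ 1.1 -0.7 -1.8] 35.98
u,lat 71.8 -678.6
0.07379292859897103 [(17.2, 83, 66, 0, -9), (15.9, 84, 69, -3, -9), (13.1, 81, 68, 0, -12), (12.1, 80, 68, 3, -12), (10.5, 79, 69, -3, -6), (9.4, 59, 49, 24, -36)]
```

>>> drive_tool([
  [0,20,1.5,0,0],
  [0,40,3,0,0],
  [0,50,3.5,-10,0],
  [0,51,3.5,-25,0],
  [0,51,3.5,-38,0],
  [0,51,3.5,-46,0],
  [0,51,3.5,-50,0],
  [0,51,3.5,-50,0],
])

```text
time_s: 36.7
tool_pos: [516.5, -338.6, 84.4]
tcp_rot: [[0.997, 0.075, 0.01], [0.075, -0.997, -0.003], [0.01, 0.004, -1.0]]
contact_force: [4.6, 0.2, 8.5]
finger_gap: 15.6
gripper_force: 60.0
```

```bash
python3 st.py 26; python3 - <<'E'
from fit import *
s=ctrl.sense();t=np.array(s['tool_pos']);a=np.arctan2(s['tcp_rot'][1][0],s['tcp_rot'][0][0]);b=snap('scene','s26')
print(fit(b,t,a,top=5))
E
```

```text
row 264 [ 515.4 -338.8   84.2] [5.3 0.4 9.5] 36.75
u,lat 125.5 -671.7
[(-0.2, 73, 73, 3, -6), (-2.8, 68, 71, 0, -6), (-3.4, 59, 62, 27, -30), (-3.6, 57, 61, 27, -33), (-3.9, 73, 77, 6, -6)]
```

>>> drive_tool([
  [0,0,0,-4,0],
  [0,0,0,-8,0],
  [0,0,0,-10,0],
  [0,0,0,-10,0],
])

```text
time_s: 37.13
tool_pos: [515.7, -339.2, 74.6]
tcp_rot: [[0.997, 0.074, 0.009], [0.074, -0.997, -0.004], [0.009, 0.004, -1.0]]
contact_force: [6.2, 0.0, 11.7]
finger_gap: 15.8
gripper_force: 60.0
```

>>> drive_tool([
  [0,1,0,-2,0],
  [0,2,0,-4,0],
  [0,3,0,-6,0],
  [0,4,0,-8,0],
  [0,4,0,-8,0],
], newtons=12)

```text
time_s: 37.55
tool_pos: [516.5, -338.5, 64.4]
tcp_rot: [[0.997, 0.073, 0.003], [0.073, -0.997, -0.001], [0.003, 0.001, -1.0]]
contact_force: [2.3, 0.7, 7.3]
finger_gap: 15.9
gripper_force: 12.0
```

```bash
python3 st.py 27; python3 - <<'E'
from fit import *
s=ctrl.sense();t=np.array(s['tool_pos']);a=np.arctan2(s['tcp_rot'][1][0],s['tcp_rot'][0][0]);b=snap('scene','s27')
print(fit(b,t,a,top=5))
E
```

```text
row 259 [ 516.5 -338.5   64.4] [4.5 0.5 6.3] 37.6
u,lat 126.6 -671.3
[(-14.2, 67, 81, -3, 9), (-15.5, 65, 81, 0, 6), (-16.7, 67, 83, 0, 9), (-17.1, 62, 79, -3, 6), (-17.3, 67, 84, 3, 6)]
```

>>> drive_tool([
  [0,0.5,0,-1.5,0],
  [0,1,0,-3,0],
  [0,1,0,-3,0],
], newtons=8)

```text
time_s: 37.9
tool_pos: [517.7, -338.4, 61.5]
tcp_rot: [[0.997, 0.073, 0.003], [0.073, -0.997, -0.001], [0.003, 0.001, -1.0]]
contact_force: [3.4, 1.4, 7.7]
finger_gap: 15.9
gripper_force: 8.0
```

>>> drive_tool([
  [0,0.5,0,-1.5,0],
  [0,1,0,-3,0],
  [0,1,0,-3,0],
])

```text
time_s: 38.15
tool_pos: [518.8, -338.3, 58.5]
tcp_rot: [[0.997, 0.073, 0.003], [0.073, -0.997, -0.001], [0.003, 0.001, -1.0]]
contact_force: [3.5, 0.7, 8.6]
finger_gap: 16.1
gripper_force: 8.0
```

```bash
python3 st.py 28
```

```text
row 254 [ 518.8 -338.3   58.5] [4.2 1.2 7.8] 38.2
u,lat 128.8 -671.0
```

>>> drive_tool([
  [0,0,0,0.5,0],
  [0,-3,0,0.5,0],
  [0,-6,-0.3,0.5,0],
  [0,-8,-0.5,0.5,0],
  [0,-8,-0.5,0.5,0],
  [0,-8,-0.5,0.5,0],
], newtons=12)

```text
time_s: 38.7
tool_pos: [509.7, -339.0, 58.8]
tcp_rot: [[0.997, 0.073, 0.002], [0.073, -0.997, -0.001], [0.002, 0.001, -1.0]]
contact_force: [2.7, 1.3, 7.3]
finger_gap: 16.1
gripper_force: 12.0
```

>>> drive_tool([
  [20,0,0,0,0],
  [30,0,0,0,0],
  [45,0,0,0,0],
  [60,0,0,0,0],
  [60,0,0,15,0],
  [60,0,0,45,0],
  [60,0,0,85,0],
  [60,0,0,125,0],
  [60,-20,0,165,0],
  [60,-40,0,205,0],
  [60,-50,0,235,0],
  [60,-50,0,240,0],
])

```text
time_s: 39.7
tool_pos: [457.9, -341.1, 304.8]
tcp_rot: [[0.998, 0.07, 0.006], [0.07, -0.998, -0.005], [0.006, 0.006, -1.0]]
contact_force: [1.0, -1.5, 0.6]
finger_gap: 60.2
gripper_force: 0.0
```

```bash
cat > plate.py <<'E'
from h import *
import sys
from scipy.optimize import least_squares
# edge-fit of pan rectangle: score outline at given (x,y,yaw) on level pose
def run(n,z0=4):
    c=load(n);g=cv2.GaussianBlur(cv2.cvtColor(c['image'],cv2.COLOR_RGB2GRAY).astype(np.float32),(0,0),.8)
    E=np.minimum(np.hypot(cv2.Sobel(g,cv2.CV_32F,1,0),cv2.Sobel(g,cv2.CV_32F,0,1)),200)
    segs=[((-42,-36,30),(-42,36,30)),((42,-36,0),(42,36,0)),((-42,36,30),(20,36,30)),((-42,-36,30),(20,-36,30))]
    L=np.vstack([np.linspace(a,b,30) for a,b in segs])
    P=np.vstack([np.linspace(a,b,40) for a,b in (((-85,-60,4),(85,-60,4)),((85,-60,4),(85,60,4)),((85,60,4),(-85,60,4)),((-85,60,4),(-85,-60,4)))])
    def sc(M,x,y,a,z):
        ca,sa=np.cos(a),np.sin(a); W=np.c_[x+M[:,0]*ca-M[:,1]*sa,y+M[:,0]*sa+M[:,1]*ca,M[:,2]+z]; q=proj(c,W).astype(np.float32)
        return cv2.remap(E,q[:,0].copy(),q[:,1].copy(),cv2.INTER_LINEAR).mean()
    def best(M,x0,y0,a0,z,off):
        r=[(sc(M,x0+i,y0+j,a0+k+off,z),x0+i,y0+j,np.degrees(a0+k)) for i in np.arange(-24,25,2) for j in np.arange(-16,17,2) for k in np.radians([-6,-4,-2,0,2,4,6])]
        r.sort(reverse=True); b=r[0]; r=[(sc(M,b[1]+i,b[2]+j,np.radians(b[3])+k+off,z),b[1]+i,b[2]+j,b[3]+np.degrees(k)) for i in np.arange(-2,2.1,.5) for j in np.arange(-2,2.1,.5) for k in np.radians(np.arange(-2,2.1,.5))]; r.sort(reverse=True); return np.round(r[0],1)
    print('pan',best(L,455,-342,np.radians(4.2),z0,np.pi)); print('plate',best(P,453.7,-342.3,np.radians(4.2),0,0))
run(sys.argv[1])
E
python3 plate.py w1; python3 st.py 29; python3 plate.py w29
```

```text
pan [ 123.7  470.5 -351.     6.7]
plate [ 143.7  454.2 -341.8    4.2]
row 291 [ 458.9 -340.5  302.9] [ 1.5 -0.6 -0.2] 39.75
u,lat 69.3 -677.6
pan [ 118.2  443.  -345.     4.2]
plate [ 147.   454.7 -341.3    4.2]
```

The picture fit puts the pan flat on the plate and aligned (4.2°), but about 12 mm too far forward. I'll regrip and draw it back to the middle.

>>> drive_tool([
  [60,25,-1,-20,0],
  [60,50,-1,-50,0],
  [60,50,-1,-90,0],
  [50,50,-1,-130,0],
  [40,50,-1,-170,0],
  [40,50,-1,-205,0],
  [40,50,-1,-224,0],
  [40,50,-1,-224,0],
  [0,50,-1,-224,0],
  [0,50,-1,-224,0],
  [0,50,-1,-224,0],
  [0,50,-1,-224,0],
], newtons=25)

```text
time_s: 40.75
tool_pos: [509.9, -340.4, 75.9]
tcp_rot: [[0.997, 0.073, 0.003], [0.073, -0.997, -0.001], [0.002, 0.002, -1.0]]
contact_force: [0.0, 1.0, -0.1]
finger_gap: 17.8
gripper_force: 0.1
```

>>> drive_tool([
  [0,0,0,0,0],
  [0,3,1,0,0],
  [0,7,2,0,0],
  [0,10,3,0,0],
  [0,12,4,0,0],
  [0,12,4,0,0],
  [20,12,4,0,0],
  [30,12,4,0,0],
  [45,12,4,0,0],
  [60,12,4,0,0],
  [60,12,4,0,0],
  [60,12,4,20,0],
])

```text
time_s: 41.75
tool_pos: [518.8, -334.6, 91.0]
tcp_rot: [[0.997, 0.073, -0.005], [0.073, -0.997, 0.003], [-0.005, -0.003, -1.0]]
contact_force: [-0.2, -0.7, 0.6]
finger_gap: 49.0
gripper_force: 0.0
```

>>> drive_tool([
  [60,0,0,40,0],
  [60,0,0,80,0],
  [60,-15,0,120,0],
  [60,-30,0,160,0],
  [60,-50,0,195,0],
  [60,-60,0,205,0],
  [60,-60,0,205,0],
  [60,-60,0,205,0],
])

```text
time_s: 42.42
tool_pos: [460.8, -336.1, 299.6]
tcp_rot: [[0.997, 0.072, 0.001], [0.072, -0.997, -0.001], [0.001, 0.001, -1.0]]
contact_force: [0.3, 0.2, -0.8]
finger_gap: 59.7
gripper_force: 0.0
```

```bash
python3 st.py 30; python3 plate.py w30
```

```text
row 291 [ 460.9 -335.5  298.3] [ 0.  -0.7 -1.2] 42.47
u,lat 70.9 -672.4
pan [ 124.   454.5 -342.5    4.7]
plate [ 140.2  454.7 -341.3    4.2]
```

The scoop is now in the middle (454.5,−342.5 against the plate's 454.7,−341.3) and flat. On to the probe, viewing the head and the vial mouth from the same relative pose.

>>> drive_tool([
  [60,15,31,2,0],
  [60,32,66,2,0],
  [60,48,101,2,0],
  [60,65,136,2,0],
  [60,81,169,2,0],
  [60,94,196,2,0],
  [60,102,213,2,0],
  [60,106,221,2,0],
  [60,106,221,2,0],
  [60,106,221,2,0],
  [60,106,221,2,0],
])

```text
time_s: 43.38
tool_pos: [566.2, -116.9, 300.4]
tcp_rot: [[0.998, 0.07, -0.001], [0.07, -0.998, -0.001], [-0.001, 0.001, -1.0]]
contact_force: [0.6, -0.1, 0.1]
finger_gap: 59.9
gripper_force: 0.0
```

```bash
python3 st.py 31; python3 - <<'E'
from h import *
c=load('w31');g=cv2.cvtColor(c['image'],cv2.COLOR_RGB2GRAY)
q=proj(c,[[567,-115,140],[575,-115,140],[567,-115,60]]);print(q.round(1).tolist())
f=4;G=cv2.resize(g,None,fx=f,fy=f,interpolation=cv2.INTER_CUBIC);k=np.linalg.norm(q[1]-q[0])*f
h=cv2.HoughCircles(cv2.GaussianBlur(G,(0,0),2),cv2.HOUGH_GRADIENT,1,20,param1=50,param2=12,minRadius=int(.8*k),maxRadius=int(1.25*k))
for x,y,r in h[0]:
    p=onz(c,[((x-1.5)/f,(y-1.5)/f)],[140])[0]
    if np.hypot(*(p[:2]-[567,-115]))<20: print(p.round(1),r/k)
u,v=q[0].round().astype(int);print(g[v-20:v+21:2,u-20:u+21:2])
E
```

```text
row 291 [ 566.3 -117.   300.7] [ 0.2 -1.6 -0. ] 43.43
u,lat 159.9 -446.7
[[277.1, 204.2], [277.7, 195.9], [277.7, 187.7]]
[ 575.1 -111.6  140. ] 0.9479461008438491
[[166 166 166 166 166 167 167 148  97  98  99 113 160 168 168 168 168 167
  167 168 168]
 [165 165 166 167 166 165 152 117  84  99 101  90 149 168 167 167 167 167
  167 167 167]
 [163 164 165 166 164 133  91  70  58  60  67  90 152 168 167 167 167 166
  167 166 167]
 [163 164 164 164 133  89  65  40  22  23  24  62 135 166 166 166 165 166
  166 166 166]
 [163 162 163 165 124  73  41  23  24  27  24  21  82 156 165 165 165 165
  165 165 165]
 [162 163 164 151 110  67  29  27  33  36  30  24  49 143 166 162 162 163
  163 166 162]
 [162 162 163 123  78  58  30  48  58  60  56  41  36 138 155 108 104 104
  113 142 138]
 [163 163 164 126  81  54  44  55  59  61  61  56  41 137 132  78  76  76
   76  78  79]
 [141 141 141 133 100  51  47  51  54  57  56  54  49 118 109  78  78  79
   77  78  79]
 [ 78  78  78  79  75  49  45  47  49  50  50  49  43  68  78  78  78  78
   78  78  79]
 [ 78  77  79  79  78  55  42  46  46  47  46 
[... 233 characters left out ...]
4  85  85  87  84  78  97 112 124 147 112  83  82  81  79  80
   80  78  82]
 [ 83  83  85  84  83  84  85  86 100 148 169 162 102  85  85  82  84  82
   82  81  83]
 [ 83  85  86  84  83  84  84  84  84 132 168 157  94  84  84  82  83  84
   82  82  82]
 [ 86  86  88  84  84  83  82  84  84 101 157 159  94  83  83  82  84  85
   84  82  84]
 [ 83  83  86  85  84  83  85  85  84  83 102 139  94  83  83  84  84  84
   85  82  84]
 [ 82  83  86  85  83  82  85  86  84  82  94 126  90  83  83  83  84  85
   85  83  86]
 [ 86  85  84  84  83  83  84  85  84  83  86  86  83  84  82  82  83  84
   84  85  85]
 [ 85  85  84  84  86  85  85  84  85  85  86  84  84  85  80  80  83  85
   84  83  83]]
```

```bash
python3 - <<'E'
from h import *
c=load('w31');print(onz(c,[(274.2,201.1),(274.2,209.4),(266,202),(282.3,202)],[140]*4).round(1).tolist())
T=c['T'];print(T[:3,3].round(1))
E
```

```text
[[569.8, -112.1, 140.0], [561.7, -112.6, 140.0], [568.4, -104.5, 140.0], [569.5, -119.8, 140.0]]
[ 641.6 -112.8  438.9]
```

>>> drive_tool([
  [60,3.5,5,-30,0],
  [60,3.5,5,-65,0],
  [60,3.5,5,-100,0],
  [60,3.5,5,-135,0],
  [50,3.5,5,-160,0],
  [50,3.5,5,-174,0],
  [50,3.5,5,-176,0],
  [50,3.5,5,-176,0],
  [0,3.5,5,-176,0],
  [0,3.5,5,-176,0],
  [0,3.5,5,-176,0],
  [0,3.5,5,-176,0],
], newtons=20)

```text
time_s: 44.43
tool_pos: [571.0, -110.0, 126.2]
tcp_rot: [[0.997, 0.073, 0.002], [0.073, -0.997, -0.0], [0.002, 0.0, -1.0]]
contact_force: [-0.1, -0.4, -0.3]
finger_gap: 28.2
gripper_force: 0.0
```

>>> drive_tool([
  [0,0,0,0,0],
  [0,0,0,0,0],
  [0,0,0,0,0],
], newtons=20)

```text
time_s: 44.68
tool_pos: [570.6, -109.7, 125.4]
tcp_rot: [[0.997, 0.073, 0.0], [0.073, -0.997, 0.0], [0.0, 0.0, -1.0]]
contact_force: [-0.4, 0.2, 2.3]
finger_gap: 15.2
gripper_force: 20.0
```

```bash
python3 st.py 32; python3 - <<'E'
from h import *
c=load('w32');print(proj(c,[[569.8,-112.1,140]]))
print(c['image'][236:330:3,240:316:4].mean(2).round().astype(int))
E
```

```text
row 262 [ 570.6 -109.8  125.4] [-0.2  0.2  2.2] 44.73
u,lat 163.7 -439.2
[[282.77177536 306.66158071]]
[[ 89  80  80  80  80  80  80  80  81  80  80  78  79  79  80  81  80  80
   81]
 [ 88  80  80  80  80  81  80  81  79  79  91  87  71  80  80  80  81  80
   80]
 [ 87  80  81  81  80  80  80  80  80  84  91  88  67  80  80  80  80  80
   80]
 [ 85  80  80  80  80  80  80  80  79  84  91  87  68  79  81  80  80  80
   81]
 [ 87  80  81  80  79  81  81  81  80  85  91  88  76  79  80  81  80  81
   80]
 [ 88  80  80  83  92  98  79  81  80  85  90  87  80  80  80  89  97  85
   80]
 [ 85  83  94 101 102  96  32  80  80  85  90  88  81  79  59  66 101 101
   98]
 [ 97 101 101 101 102  91  27  79  80  86  90  88  81  80  51  55 101 101
  101]
 [ 86  85 101 100 101  83  27  81  79  85  89  87  81  80  51  42 102 102
  101]
 [ 34  34  99 101 101  73  31  80  78  46  30  39  65  80  50  32 101 100
  101]
 [ 37  32  99 101 101  58  27  78  33  25  23  25  21  68  50  29 100 100
  101]
 [ 36  34  98 101 101  47  30  53  25  24  23  24  22  31  48  28  99 100
  101]
 [ 37  34  99 100 102  39
[... 895 characters left out ...]
 113 113 113 113 113 112 113 113 113 113  94
  114]
 [124 126 109 115 114 114 115 114 114 113 114 115 115 114 114 114 114 113
  115]
 [126 134 110 115 114 114 114 115 115 114 114 114 114 114 114 114 114 114
  115]
 [121 129 108 112 113 112 112 112 112 113 113 112 112 112 112 112 112 112
  112]
 [103 128  59  61  76  77  76  77  77  80  81 100 100  99  98  99 109 107
  108]
 [ 89 126  67  82  53  41  68  75  49  37  38  36  40 135 146  46  43  80
   79]
 [ 56  74  70  93  59  33  80  86  87  77  63  74 153 164 172  50  34  93
   88]
 [ 48  77  65  93  59  33  83  85  85  84  86  83 165 164 163  56  34  93
   86]
 [ 41  76  57  93  60  33  83  84  85  83  83  84 167 166 169  70  34  93
   84]]
```

>>> drive_tool([
  [0,0,0,0,0],
  [0,0,0,10,0],
  [0,0,0,30,0],
  [0,0,0,55,0],
  [0,0,0,80,0],
  [0,0,8,97,0],
  [0,-8,25,101,0],
  [0,-18,50,101,0],
  [0,-30,80,101,0],
  [0,-41,110,101,0],
  [0,-52,140,101,0],
  [0,-62,168,101,0],
], newtons=35)

```text
time_s: 45.73
tool_pos: [507.4, 59.6, 226.8]
tcp_rot: [[0.997, 0.073, 0.0], [0.073, -0.997, 0.0], [0.0, -0.0, -1.0]]
contact_force: [1.7, -0.5, -0.9]
finger_gap: 14.8
gripper_force: 35.0
```

>>> drive_tool([
  [0,-9,24,0,0],
  [0,-16,43,0,0],
  [0,-20,54,0,0],
  [0,-22,58,0,0],
  [0,-22,58,0,0],
  [0,-22,58,0,0],
  [0,-22,58,0,0],
])

```text
time_s: 46.32
tool_pos: [486.8, 114.8, 226.2]
tcp_rot: [[0.997, 0.071, 0.0], [0.071, -0.997, -0.001], [0.0, 0.001, -1.0]]
contact_force: [-0.2, 0.4, -0.0]
finger_gap: 15.6
gripper_force: 35.0
```

```bash
python3 st.py 33; python3 - <<'E'
from h import *
c=load('w33');s=ctrl.sense();t=np.array(s['tool_pos'])
print('tip pred',proj(c,[t-[0,0,115.4]]).round(1),'headbot',proj(c,[t-[0,0,20]]).round(1),'vial pred',proj(c,[[485.6,115.7,85]]).round(1),proj(c,[[495.1,115.7,85]]).round(1))
u,v=proj(c,[t-[0,0,115.4]])[0].round().astype(int);print(v,u)
print(c['image'][v-36:v+50:2,u-30:u+31:2].mean(2).round().astype(int).tolist().__str__().replace('], [','\n'))
E
```

```text
row 262 [486.8 114.8 226.2] [-0.1  0.2 -1.2] 46.37
u,lat 63.7 -221.4
tip pred [[278.8 218.9]] headbot [[277.9 270. ]] vial pred [[277.8 211.9]] [[278.6 201.5]]
219 279
[[152, 152, 148, 145, 145, 146, 145, 138, 167, 197, 213, 219, 214, 196, 162, 131, 104, 96, 92, 90, 90, 90, 90, 91, 89, 89, 89, 92, 96, 100, 116
150, 149, 145, 146, 148, 147, 146, 110, 83, 123, 156, 180, 197, 212, 219, 214, 200, 181, 171, 163, 151, 146, 133, 122, 133, 146, 163, 174, 187, 202, 213
146, 149, 148, 151, 152, 149, 150, 114, 52, 46, 62, 93, 125, 155, 179, 196, 208, 213, 217, 219, 218, 219, 214, 214, 215, 219, 219, 216, 210, 206, 202
150, 150, 150, 153, 151, 148, 148, 113, 51, 45, 45, 43, 46, 61, 91, 114, 150, 156, 161, 168, 176, 183, 188, 195, 190, 182, 176, 174, 165, 163, 158
153, 151, 150, 151, 151, 149, 125, 83, 47, 45, 46, 45, 46, 45, 44, 45, 52, 58, 68, 78, 87, 95, 103, 139, 148, 151, 153, 151, 145, 149, 151
153, 152, 154, 152, 151, 153, 151, 111, 51, 43, 46, 48, 58, 67, 69, 68, 56, 46, 44, 44, 44, 42, 70, 140, 146, 148, 150, 145, 144, 147, 153
149, 149, 151, 152, 148, 151, 154, 134, 105, 63, 56, 69, 81,
[... 4103 characters left out ...]
 77, 78, 78, 74, 75, 96, 135, 147, 124, 45, 27, 74, 89, 88, 88, 88
89, 87, 87, 87, 88, 86, 59, 25, 32, 67, 75, 76, 75, 73, 75, 78, 79, 78, 73, 92, 137, 146, 149, 113, 37, 25, 69, 88, 88, 87, 87
88, 87, 87, 87, 87, 85, 51, 22, 32, 66, 74, 76, 75, 71, 71, 67, 66, 67, 70, 94, 145, 148, 150, 113, 35, 24, 58, 87, 88, 88, 88
87, 88, 88, 88, 88, 84, 42, 22, 29, 66, 75, 74, 66, 45, 35, 29, 22, 26, 37, 71, 124, 142, 149, 115, 37, 25, 54, 87, 88, 87, 88
86, 88, 87, 88, 87, 81, 38, 25, 30, 66, 73, 56, 33, 22, 20, 20, 20, 22, 21, 20, 54, 112, 145, 115, 36, 22, 47, 86, 88, 87, 87
88, 88, 88, 88, 87, 75, 33, 24, 31, 64, 54, 29, 17, 22, 22, 19, 20, 22, 21, 21, 19, 53, 122, 111, 37, 22, 39, 80, 88, 88, 88]]
```

>>> drive_tool([
  [0,-0.3,2,-5,0],
  [0,-0.6,4.1,-10,0],
  [0,-0.6,4.1,-16,0],
  [0,-0.6,4.1,-18,0],
  [0,-0.6,4.1,-18,0],
  [0,-0.6,4.1,-18,0],
])

```text
time_s: 46.87
tool_pos: [485.7, 120.1, 207.8]
tcp_rot: [[0.997, 0.073, -0.001], [0.073, -0.997, -0.0], [-0.001, 0.0, -1.0]]
contact_force: [-0.1, 0.4, 0.2]
finger_gap: 15.3
gripper_force: 35.0
```

```bash
python3 st.py 34; python3 - <<'E'
from h import *
c=load('w34');s=ctrl.sense();t=np.array(s['tool_pos'])
print('tip',proj(c,[t-[0,0,115.4]]).round(1),'vial',proj(c,[[485.6,116.5,85]]).round(1))
u,v=277,214
print(c['image'][v-24:v+24:2,u-20:u+21:2].mean(2).round().astype(int).tolist().__str__().replace('], [','\n'))
E
```

```text
row 261 [485.8 120.2 208.1] [-0.6 -0.3 -0.8] 46.92
u,lat 62.3 -216.1
tip [[278.7 218.7]] vial [[283.2 216.6]]
[[149, 152, 152, 149, 150, 116, 59, 43, 50, 67, 98, 130, 158, 180, 196, 209, 214, 218, 220, 219, 217
150, 154, 150, 147, 147, 113, 58, 45, 45, 43, 45, 48, 66, 97, 116, 153, 163, 171, 177, 183, 187
151, 151, 150, 150, 134, 95, 55, 45, 45, 46, 45, 46, 44, 44, 44, 56, 69, 82, 90, 98, 103
154, 152, 150, 155, 156, 139, 68, 44, 44, 45, 47, 60, 64, 67, 63, 50, 43, 43, 43, 44, 42
153, 151, 148, 151, 154, 143, 86, 54, 51, 54, 69, 78, 81, 85, 84, 77, 61, 47, 46, 47, 44
150, 149, 149, 152, 151, 134, 88, 74, 79, 91, 125, 127, 113, 98, 89, 86, 81, 57, 45, 44, 45
152, 149, 148, 151, 146, 103, 73, 76, 82, 94, 137, 172, 173, 168, 155, 110, 87, 72, 41, 32, 35
100, 99, 96, 98, 94, 77, 75, 76, 83, 92, 106, 136, 160, 162, 144, 106, 96, 92, 73, 63, 57
76, 74, 72, 72, 73, 75, 75, 77, 84, 93, 108, 128, 137, 140, 132, 112, 98, 92, 79, 76, 77
76, 73, 73, 74, 75, 76, 76, 77, 87, 116, 141, 148, 140, 137, 141, 140, 131, 109, 82, 75, 75
75, 74, 74, 75, 76, 76, 76, 76, 112, 153, 139, 114, 103, 100, 103, 1
[... 461 characters left out ...]
11, 150
75, 75, 76, 76, 76, 76, 75, 73, 112, 159, 111, 76, 79, 77, 84, 129, 163, 143, 83, 130, 152
73, 76, 77, 76, 76, 76, 76, 74, 79, 118, 87, 75, 79, 76, 92, 153, 146, 100, 75, 130, 151
76, 78, 76, 73, 76, 77, 76, 77, 78, 77, 73, 76, 79, 77, 78, 100, 83, 74, 77, 127, 150
76, 76, 74, 74, 76, 76, 77, 77, 77, 77, 73, 77, 79, 77, 73, 74, 75, 75, 74, 127, 149
74, 74, 73, 74, 76, 75, 76, 77, 78, 76, 74, 76, 77, 77, 73, 75, 77, 76, 72, 123, 148
75, 75, 76, 77, 76, 75, 76, 78, 79, 76, 74, 76, 79, 78, 74, 75, 77, 76, 82, 129, 146
77, 77, 76, 77, 76, 75, 75, 77, 78, 76, 74, 76, 79, 78, 74, 75, 76, 78, 97, 148, 150
77, 78, 77, 76, 76, 75, 77, 77, 77, 75, 74, 76, 79, 78, 74, 75, 77, 77, 98, 151, 151]]
```

>>> drive_tool([
  [0,1.3,-1.1,0,0],
  [0,1.3,-1.1,-2,0],
  [0,1.3,-1.1,-5,0],
  [0,1.3,-1.1,-8,0],
  [0,1.3,-1.1,-10,0],
  [0,1.3,-1.1,-12,0],
  [0,1.3,-1.1,-14,0],
  [0,1.3,-1.1,-14,0],
], newtons=20)

```text
time_s: 47.58
tool_pos: [486.9, 119.1, 193.7]
tcp_rot: [[0.997, 0.073, -0.001], [0.073, -0.997, -0.0], [-0.001, 0.0, -1.0]]
contact_force: [0.4, -0.8, -0.2]
finger_gap: 15.4
gripper_force: 20.0
```

```bash
python3 st.py 35; python3 - <<'E'
from h import *
c=load('w35')
u,v=277,214
print(c['image'][v-14:v+20:2,u-16:u+29:2].mean(2).round().astype(int).tolist().__str__().replace('], [','\n'))
E
```

```text
row 261 [486.9 119.1 193.9] [-0.  -0.6  0.3] 47.63
u,lat 63.5 -217.1
[[154, 157, 151, 78, 43, 44, 44, 45, 48, 51, 54, 53, 46, 43, 45, 48, 49, 54, 59, 73, 131, 147, 148
151, 154, 147, 78, 45, 46, 42, 54, 71, 73, 74, 75, 70, 56, 40, 39, 38, 37, 37, 61, 135, 148, 153
131, 132, 129, 96, 69, 67, 67, 90, 94, 85, 80, 75, 76, 74, 52, 26, 25, 23, 21, 66, 126, 130, 145
78, 76, 75, 76, 75, 81, 89, 118, 159, 158, 142, 129, 111, 82, 71, 41, 24, 24, 23, 48, 74, 75, 89
76, 75, 75, 76, 75, 81, 90, 102, 141, 168, 173, 167, 136, 98, 92, 75, 53, 46, 38, 59, 74, 74, 74
74, 75, 75, 74, 75, 83, 91, 101, 108, 120, 123, 118, 103, 98, 96, 88, 76, 74, 74, 77, 76, 76, 75
74, 75, 75, 75, 76, 83, 92, 108, 131, 140, 140, 138, 126, 104, 96, 91, 78, 74, 76, 78, 77, 76, 76
76, 76, 76, 76, 77, 87, 112, 141, 149, 142, 138, 138, 143, 136, 124, 96, 78, 74, 73, 77, 77, 75, 74
75, 75, 76, 75, 76, 107, 153, 141, 123, 106, 102, 102, 112, 130, 159, 124, 79, 75, 76, 76, 75, 75, 76
76, 76, 75, 75, 81, 140, 157, 114, 98, 96, 93, 92, 92, 99, 153, 153, 95, 75, 76, 74, 79, 84, 84
78, 77, 77, 76, 97, 161, 144, 100, 91, 80, 79, 79, 86, 87, 129, 163, 110, 75, 100, 107, 125, 145, 142
79, 78, 76, 75, 101, 164, 136, 96, 80, 75, 79, 77, 77, 86, 124, 163, 114, 76, 129, 150, 151, 155, 151
76, 76, 76, 75, 97, 162, 140, 95, 77, 76, 78, 77, 74, 84, 129, 165, 118, 76, 130, 154, 154, 154, 151
76, 75, 76, 75, 88, 153, 160, 111, 76, 76, 78, 77, 75, 95, 153, 156, 97, 75, 131, 153, 150, 150, 149
76, 76, 76, 74, 74, 115, 166, 149, 82, 75, 78, 77, 78, 132, 166, 126, 78, 77, 131, 148, 144, 147, 151
74, 75, 76, 76, 75, 80, 133, 156, 88, 76, 79, 77, 83, 146, 142, 92, 76, 92, 145, 150, 146, 149, 154
75, 76, 77, 77, 78, 77, 84, 98, 77, 76, 79, 76, 75, 93, 82, 73, 74, 95, 148, 152, 151, 153, 154]]
```

>>> drive_tool([
  [0,0.2,-0.2,-4,0],
  [0,0.3,-0.2,-8,0],
  [0,0.3,-0.2,-12,0],
  [0,0.3,-0.2,-16,0],
  [0,0.3,-0.2,-20,0],
  [0,0.3,-0.2,-24,0],
  [0,0.3,-0.2,-28,0],
  [0,0.3,-0.2,-32,0],
  [0,0.3,-0.2,-32,0],
])

```text
time_s: 48.38
tool_pos: [487.0, 118.8, 161.3]
tcp_rot: [[0.997, 0.073, -0.001], [0.073, -0.997, -0.0], [-0.001, 0.0, -1.0]]
contact_force: [0.2, -0.4, -0.7]
finger_gap: 15.9
gripper_force: 20.0
```

>>> drive_tool([
  [0,0,0,-4,0],
  [0,0,0,-8,0],
  [0,0,0,-12,0],
  [0,0,0,-16,0],
  [0,0,0,-20,0],
  [0,0,0,-23,0],
  [0,0,0,-25,0],
  [0,0,0,-26,0],
  [0,0,0,-26,0],
])

```text
time_s: 49.13
tool_pos: [487.3, 118.9, 135.9]
tcp_rot: [[0.997, 0.073, -0.0], [0.073, -0.997, -0.0], [-0.0, 0.0, -1.0]]
contact_force: [0.4, 0.1, -0.4]
finger_gap: 15.7
gripper_force: 20.0
```

>>> drive_tool([
  [0,0,0,-1,0],
  [0,0,0,-2,0],
  [0,0,0,-2,0],
])

```text
time_s: 49.38
tool_pos: [488.1, 119.2, 135.0]
tcp_rot: [[0.997, 0.073, 0.002], [0.073, -0.997, 0.0], [0.002, -0.0, -1.0]]
contact_force: [-0.8, -0.5, 9.6]
finger_gap: 15.7
gripper_force: 20.0
```

>>> drive_tool([
  [0,0,0,1.5,0],
  [18,0,0,1.5,0],
  [22,0,0,1.5,0],
  [30,0,0,1.5,0],
  [40,0,0,1.5,0],
  [50,0,0,1.5,0],
  [50,0,0,12,0],
  [50,0,0,35,0],
  [50,0,0,70,0],
  [50,0,0,110,0],
  [50,0,0,145,0],
  [50,0,0,165,0],
])

```text
time_s: 50.38
tool_pos: [488.3, 119.5, 304.2]
tcp_rot: [[0.997, 0.073, 0.005], [0.073, -0.997, 0.002], [0.005, -0.001, -1.0]]
contact_force: [1.5, 0.1, -0.0]
finger_gap: 49.9
gripper_force: 0.0
```

>>> drive_tool([
  [50,0,0,0,0],
  [50,0,0,0,0],
  [50,0,0,0,0],
])

```text
time_s: 50.63
tool_pos: [486.9, 118.8, 298.8]
tcp_rot: [[0.997, 0.073, -0.001], [0.073, -0.997, -0.0], [-0.001, 0.0, -1.0]]
contact_force: [-0.4, -0.0, -0.5]
finger_gap: 50.2
gripper_force: 0.0
```

```bash
python3 st.py 36 1; python3 - <<'E'
from h import *
c=load('w36')
print(proj(c,[[487,117,150],[487,117,85],[562,106,20]]).round().tolist())
u,v=proj(c,[[487,117,150]])[0].round().astype(int)
print(c['image'][v-30:v+24:3,u-27:u+28:3].mean(2).round().astype(int).tolist().__str__().replace('], [','\n'))
g=cv2.resize(cv2.createCLAHE(4,(12,12)).apply(cv2.cvtColor(c['image'],cv2.COLOR_RGB2GRAY)),None,fx=3,fy=3,interpolation=cv2.INTER_CUBIC)
q=proj(c,[[562,106,20],[572,106,20]]);k=np.linalg.norm(q[1]-q[0])*3/10
h=cv2.HoughCircles(cv2.GaussianBlur(g,(0,0),2),cv2.HOUGH_GRADIENT,1,int(k*16),param1=60,param2=13,minRadius=int(k*9),maxRadius=int(k*11.2))
print([(onz(c,[(x/3,y/3)],[20])[0][:2].round(0).tolist(),round(r/k,1)) for x,y,r in h[0] if np.hypot(*(onz(c,[(x/3,y/3)],[20])[0][:2]-[563,106]))<52])
E
```

```text
row 289 [486.7 118.7 298.3] [-0.3  0.7  0.3] 50.68
u,lat 63.3 -217.6
[(73, -45, np.float64(1.07)), (83, -18, np.float64(1.12))] [(65, -42, np.float64(1.17)), (75, -14, np.float64(1.17))]
[[281.0, 208.0], [281.0, 193.0], [294.0, 124.0]]
[[152, 148, 149, 152, 148, 115, 48, 48, 46, 48, 67, 86, 99, 105, 145, 150, 150, 146, 147
155, 153, 152, 150, 147, 106, 57, 50, 67, 75, 64, 48, 48, 48, 142, 150, 150, 148, 151
150, 152, 151, 149, 151, 154, 95, 98, 108, 83, 92, 72, 47, 60, 148, 151, 149, 146, 148
148, 152, 152, 150, 153, 138, 74, 99, 154, 164, 151, 127, 138, 120, 146, 147, 148, 151, 143
150, 144, 150, 148, 146, 102, 81, 149, 109, 99, 119, 174, 147, 153, 149, 148, 151, 149, 149
154, 152, 149, 143, 148, 85, 107, 140, 77, 81, 91, 157, 106, 120, 133, 146, 145, 148, 149
149, 151, 150, 142, 110, 74, 101, 124, 32, 22, 42, 145, 88, 75, 73, 128, 150, 144, 110
75, 84, 97, 86, 77, 76, 76, 33, 21, 21, 21, 54, 77, 77, 77, 76, 75, 83, 77
76, 74, 76, 81, 113, 104, 64, 18, 32, 42, 27, 29, 76, 77, 77, 76, 76, 78, 77
77, 75, 74, 78, 97, 91, 57, 39, 54, 57, 54, 34, 76, 77, 73, 77, 76, 79, 76
76, 76, 76, 74, 75, 76, 56, 37, 41, 42, 47, 40, 71, 76, 77, 77, 75, 76, 76
76, 75, 74, 76, 77, 75, 60, 25, 25, 21, 23, 25, 68, 75, 74, 124, 109, 77, 76
76, 75, 77, 76, 77, 76, 75, 33, 22, 24, 22, 46, 77, 76, 75, 132, 138, 75, 77
74, 76, 78, 77, 75, 76, 77, 72, 51, 40, 55, 76, 77, 77, 76, 133, 143, 75, 76
77, 74, 75, 77, 76, 77, 76, 77, 77, 77, 77, 77, 78, 75, 75, 132, 144, 75, 75
76, 77, 76, 76, 73, 75, 76, 76, 76, 76, 75, 76, 73, 75, 74, 145, 127, 74, 75
76, 74, 75, 76, 77, 77, 76, 75, 74, 77, 75, 76, 73, 73, 74, 148, 112, 75, 76
77, 74, 75, 76, 75, 73, 76, 75, 74, 76, 76, 76, 75, 75, 75, 144, 109, 73, 75]]
[([535.0, 72.0], np.float64(10.0)), ([523.0, 124.0], np.float64(10.0)), ([518.0, 101.0], np.float64(9.0))]
```

```bash
python3 - <<'E'
from h import *
t=snap('scene','send');r=load('scene0')
d=cv2.absdiff(t['image'],r['image']).max(2);m=cv2.morphologyEx((d>35).astype(np.uint8),cv2.MORPH_OPEN,np.ones((2,2)))
n,l,s,c=cv2.connectedComponentsWithStats(m)
for i in range(1,n):
    if s[i,4]>12: print(c[i].round().astype(int),s[i,2:].tolist(),onz(t,[c[i]],[10])[0][:2].round())
w=load('w36');g=cv2.cvtColor(w['image'],cv2.COLOR_RGB2GRAY)
a=np.arange(-52,53,4);q=proj(w,[[563-y,106-x,20] for y in a if y>0 for x in a]).astype(np.float32)
print('\n'.join(' '.join('%3d'%v for v in r) for r in cv2.remap(g,q[:,0].copy(),q[:,1].copy(),cv2.INTER_LINEAR).reshape(-1,len(a))))
E
```

```text
[182  16] [33, 35, 925] [-1758. -2761.]
[188  58] [66, 56, 1045] [ -640. -1535.]
[351  36] [19, 9, 88] [-1724.  -965.]
[363  51] [48, 20, 497] [-1355.  -690.]
[365  85] [94, 49, 2082] [-713. -385.]
[405  61] [9, 4, 22] [-1249.  -376.]
[190  64] [7, 2, 14] [ -535. -1416.]
[208  83] [7, 14, 53] [ -333. -1080.]
[421  90] [6, 19, 56] [-789. -126.]
[420 104] [4, 8, 16] [-590.  -67.]
[316 111] [15, 15, 98] [-282. -412.]
[310 139] [134, 48, 1870] [ -26. -289.]
[392 115] [10, 3, 26] [-409. -122.]
[405 124] [19, 22, 193] [-343.  -43.]
[389 123] [8, 5, 22] [-326. -102.]
[377 136] [14, 15, 144] [-181.  -90.]
[215 147] [44, 16, 358] [ 210. -540.]
[386 144] [7, 2, 14] [-131.  -35.]
[374 151] [11, 12, 76] [-63. -51.]
[415 157] [4, 6, 19] [-90.  86.]
[400 175] [27, 11, 138] [53. 85.]
[382 177] [9, 8, 47] [91. 44.]
[191 193] [30, 37, 440] [ 476. -387.]
[216 190] [32, 26, 264] [ 427. -337.]
[387 229] [60, 93, 3485] [333. 156.]
[245 210] [15, 30, 172] [ 460. -199.]
[206 206] [6, 3, 16] [ 503. -302.]
[352 217] [9, 27, 155] [332.  59.]
[342 236] [10, 7, 53] [418.  74.]
[338 261] [16, 18, 125] [506. 111.
[... 1050 characters left out ...]
 214 215 215 216 219 137 149 183 189 164 140  75  75
130  86 136 210 211 211 202 148 158 149 184 213 215 217 217 219 218 217 217 149 120 152 157 134  81  77  74
212 106  88 165 211 211 154 165 196 178 137 149 157 168 151 160 199 211 213 208 162 117 153  85  79  78  93
175 198  93  88 150 207 147 172 201 151 151 176 168 145 171 172 155 211 212 212 212 199 113  80  81  86 193
111 191 171  93  89 134 140 148 162 131 165 208 187 157 190 197 154 204 216 216 185  97  82  83  81 181 188
151 108 193 188 101  91  91 100 116 115 158 176 179 148 171 169 149 206 192 126  87  85  83  94 189 199 156
149 135 105 185 208 121  93  93  91  89 126 146 148 113 135 134 114 114  88  87  86  85 122 212 191 150 150
```

```bash
python3 -c "
from rig import ctrl
print(ctrl.sign_off())"
```

```text
the job is handed in; nothing more can be done
None
```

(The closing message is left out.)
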